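# Put the clean tableware away, each with its own kind

## Task

Put the five clean things lying about on the counter away, each with its own kind: the spoon into the pan that holds spoons, the knife into the pan that holds knives, both lying flat along their pan, and the steel cup, still mouth down, flat on the floor of the basket that holds a cup. Stand the oblong food box flat on the low tray beside the box and tin already stacked there, and set the round tin squarely on top of the box you have just put there. Leave the salt shaker standing where it is.

Things in the scene. Friction and masses are not known exactly. Their poses are not given: they have to be found in the camera images.
- spoon_mid (a point): Loose steel spoon, 160 mm long, lying bowl up on the counter. This point is its balance point on the handle, 6 mm from mid-length towards the bowl, half-way up the handle there (7 mm above the surface it lies on). x runs along the handle towards the bowl, z up. Handle 11 mm wide and 5 mm thick, rising gently from its end to the bowl; the round bowl is 36 mm across, 9 mm high, its centre 56 mm from this point along +x; the handle's end is 86 mm away along -x. About 60 g.
- knife_mid (a point): Loose steel table knife, 170 mm long, lying flat on the counter. This point is its balance point on the handle, 10 mm behind the middle of its length, half-way up the handle (3.5 mm above the surface it lies on). x runs along the knife towards the blade's round tip, z up. Handle 12 mm wide, 7 mm thick, from 75 mm behind this point to 10 mm ahead of it; blade 18 mm wide and 3 mm thick beyond that. About 80 g.
- cup_mid (a point): Loose plain steel cup standing mouth down, 88 mm high, round: 66 mm across at the mouth (below), 58 mm at the closed end (on top), 62 mm at mid-height. This point is its centre, half-way up; z points up while it stands mouth down. About 110 g.
- box_mid (a point): Loose oblong lidded food box, steel with a flat white lid, 105 mm (x) by 62 mm (y) at the lid (101 by 58 below it) and 44 mm high. This point is its centre, half-way up; x along its length, z up. The lid is shut and firm. About 350 g.
- tin_mid (a point): Loose round seasoning tin, steel with a flat dark lid, 54 mm across at the lid, 52 mm below it, 40 mm high, standing upright. This point is its centre, half-way up; z up. About 160 g.
- spoon_pan: Fixed shallow steel pan for spoons, inside 200 mm (x) by 110 mm (y), 36 mm high with a narrow flange (216 by 126 mm over all), walls and floor 3 mm. Origin at the centre of its underside, x along its length, z up. Two nested spoons already lie fixed in it lengthways on its +y side (their bowls centred at y = +34 mm, reaching 16 to 52 mm, handles 11 mm wide); its -y side is empty.
- knife_pan: Fixed shallow steel pan for knives, the same as the spoon pan in size and axes: inside 200 mm (x) by 110 mm (y), 36 mm high, flange 216 by 126 mm, walls and floor 3 mm, origin at the centre of its underside. Two knives already lie fixed in it lengthways on its +y side (between y = +13 and +51 mm); its -y side is empty.
- cup_basket: Fixed blue plastic basket with slotted sides, 220 mm (x) by 130 mm (y), 40 mm high, sides and floor 4 mm thick. Origin at the centre of its underside, x along its length, z up. One steel cup of the same kind already stands fixed in it mouth down, centred at x = +62 mm, y = 0; the -x half is empty.
- box_tray: Fixed low steel tray, 220 mm (x) by 130 mm (y), with a rim 12 mm high, floor and rim 3 mm thick. Origin at the centre of its underside, x along its length, z up. A like food box with a like tin on its lid already stands fixed on it, centred at x = +66 mm, y = 0 and turned across the tray (62 mm along x, 105 mm along y, 87 mm high with the tin); the -x part is empty.
- salt: Bystander: loose glass salt shaker with a domed metal cap, 44 mm across, 60 mm high, 150 g, standing on the counter to the left. Origin at the centre of its underside, z up. To be left standing where it is.
Things that resemble listed ones, but are neither listed nor needed, are in the scene too. Leave any orange look-alike of the part that bears tin_mid alone.

How it is judged:
By the outcome, as a careful person would: the job done as asked, in the order asked, and still so for the second after the job is handed in, with the robot touching nothing.
It also fails if it takes over 141 s, if anything falls off the work surface, if the arm or the gripper's body presses on something with over 40 N, if the wrist force passes 120 N, or if a joint passes its speed limit or range.

## Robot

A 6-joint arm with a two-finger parallel gripper is mounted at the origin on the work surface. World frame = base frame: x ahead of the robot, y to its left, z up, the work surface at z = 0. Lengths are in m, angles in rad, forces in N, time in s.
With the tool pointing down it reaches from about 0.375 to 0.9 m from the base axis. Payload 3.1 kg.
Tool frame: the origin (TCP) lies midway between the tips of the shut fingers; the grasp point (between the pads) lies pinch_z behind it (pinch_z is the distance from the TCP to the grasp point, in m); y points along the fingers, z is the direction in which the jaws open and shut, and the axes are right-handed (so a half turn about y gives the same grasp; the last joint's range is limited). The gripper opens to 87 mm and grips with 3 to 60 N. Pads are 19 mm wide; open, the fingers measure 117 mm over their backs; the gripper's body (75 mm by 190 mm) begins 51 mm behind the grasp point.
Start: joints at [-1.474, 0.527, 1.433, -0, 1.181, -0.178], TCP at [0.17, -0.602, 0.186] pointing down, gripper open.
Joint ranges: [-3.08, 3.08], [-0.75, 2.2], [0.22, 2.44], [-1.43, 4.57], [0, 2.65], [-2.85, 2.85]. Speed limits (rad/s): [2.79, 2.79, 3.14, 3.14, 3.14, 3.14].

## Interface

Orientations are given as a unit quaternion [x, y, z, w].
In Python, from rig import get_obs, camera, hand_in, pinch_z gives the robot as it stands. The module is installed in compiled form; this text tells all that it offers.
- The arm moves only by the tool arm_command, never from a script. Its argument "plan" is a list of rows, each a list of 2 entries, a list of its own where there are three numbers: the shift along the world's x, y, z in units of 25 mm (1.0 is 25 mm), then the turn about the world's z in units of 5 degrees (1.0 is 5 degrees). A call has 1 to 5 rows; each row is the pose to reach, as a shift and turn from the pose commanded when the call began; what a row does not reach only later rows make up. A row lasts 1/10 s, in which the tool goes at most 50 mm and 8.59 degrees, less where a joint would pass 70% of its speed; a pose out of reach is approached as far as the arm can. A call with a gripper value outside its range is refused whole. "fingers" is the opening, from -1 (shut) to 1 (fully open), set as the call begins (left out, the last holds). The fingers move at their own pace and stop on an object; "force" is the grip in N (left out, the last holds). Time passes only in rows, so rows that repeat a pose let the fingers close. It gives the time, the measured TCP pose, the force and the opening at its end, in the units of the state.
- get_obs(): the state, without advancing time (a new reading comes with each control period).
- camera(name): name is "scene" or "top" or "wrist"; returns a dict with "pixels" (384x512x3 uint8, red, green, blue), "camera_matrix" (3x3 intrinsics, pixels), "R" (3x3) and "t" (3): a world point X has camera coordinates R X + t. Camera axes: x right, y down, z forward; pixel columns grow to the right and rows downward; lengths in m; the calibration is good to about 2 mm. A picture is of the moment at which its call begins. There is no depth.
- hand_in(): hands the job in, once; it reports no verdict.
The state is a dict: "time": time; "q": joint angles; "joint_velocities": joint speeds; "joint_torque": joint torques, N m; "position": TCP position; "tool_rot": TCP orientation; "ft_force": force on the tool from outside, world axes, zero at the start; "moment": the same for the moment, N m; "grip_width": finger opening in m.
Only numpy, scipy, OpenCV 4.12 (cv2) and the standard library are available. Lean on these libraries where they do the work, as an engineer would, in place of code of your own. Each camera call takes 0.05 s, during which the arm holds its last target.

## Working session

There is one attempt and no reset: what is moved stays moved. The work goes in short steps, Python scripts to look and compute and a tool call to move; the robot and the scene stay as the last step left them, time stands still between calls to the robot, and variables do not carry over. Pictures are saved under pics/ and viewed, and the job is handed in when it is done.

Besides the shell and the picture viewer there is one more tool, called after "Emit:" in YAML: its name, and indented under it one key for each argument. arm_command: Moves the arm, as the interface text tells. Its arguments: {"type":"object","properties":{"plan":{"type":"array"},"fingers":{"type":"number"},"force":{"type":"number"}},"required":["plan"]}

```bash
mkdir -p pics; cat > h.py <<'E'
import numpy as np, cv2, pickle
from rig import get_obs, camera, hand_in, pinch_z
def snap(name, fn):
    c=camera(name); cv2.imwrite(f'pics/{fn}.png', c['pixels'][:,:,::-1]); pickle.dump({k:np.array(v) for k,v in c.items()}, open(f'pics/{fn}.pkl','wb')); return c
def load(fn): return pickle.load(open(f'pics/{fn}.pkl','rb'))
def crop(fn,u0,v0,u1,v1,out,s=None):
    im=cv2.imread(f'pics/{fn}.png')[v0:v1,u0:u1]
    s=s or min(800/(u1-u0),600/(v1-v0))
    cv2.imwrite(f'pics/{out}.png',cv2.resize(im,None,fx=s,fy=s,interpolation=cv2.INTER_CUBIC))
def px2w(c,u,v,z):
    R,t=c['R'],c['t']; d=R.T@np.linalg.inv(c['camera_matrix'])@np.array([u,v,1.]); o=-R.T@t
    return o+d*(z-o[2])/d[2]
def w2px(c,X):
    p=c['camera_matrix']@(c['R']@np.array(X)+c['t']); return p[:2]/p[2]
E
python3 - <<'E'
from h import *
o=get_obs(); print(o, pinch_z)
for n in ['scene','top','wrist']:
    c=snap(n,n+'0'); print(n,-c['R'].T@c['t'],c['camera_matrix'][0,0])
E
```

```text
{'time': 0.0, 'q': array([-1.47448504e+00,  5.28471744e-01,  1.43388187e+00, -2.77486559e-05,
        1.18139347e+00, -1.78520360e-01]), 'joint_velocities': array([ 0.00017963, -0.00148943,  0.00121807,  0.00129504, -0.00047293,
        0.00058296]), 'joint_torque': array([ 8.40511548e-04, -4.40040100e+01, -1.76592261e+01,  6.33564382e-02,
        5.82059263e-02, -1.63356267e-04]), 'position': array([ 0.16954482, -0.60073209,  0.18507479]), 'tool_rot': array([-0.09684355,  0.70120161, -0.69967874,  0.09688802]), 'ft_force': array([ 0.24838036, -1.10871148, -0.30347851]), 'moment': array([-0.02818619,  0.01681218, -0.02133775]), 'grip_width': 0.08693761428934592} 0.0187
scene [1.27375485 0.23141951 0.80378642] 348.8416022746779
top [0.44073458 0.0392329  1.29334587] 422.2093195554102
wrist [ 0.23354349 -0.58238894  0.38414285] 318.72561303629175
```

View pics/top0.png

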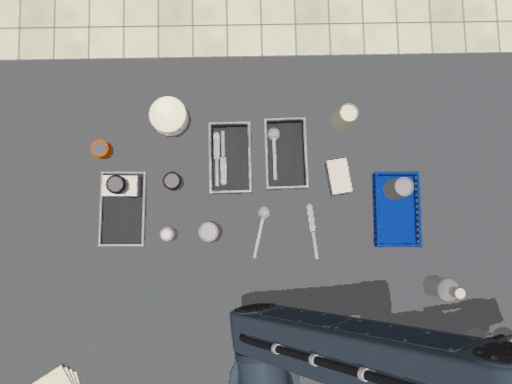

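View pics/scene0.png

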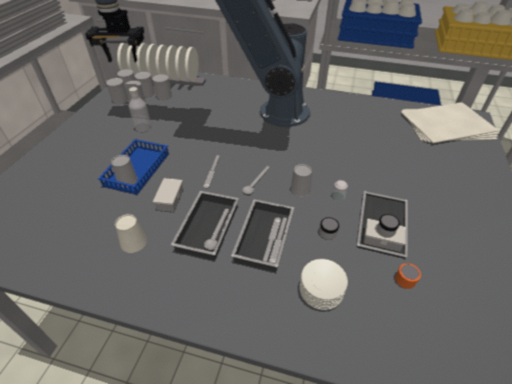

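View pics/wrist0.png

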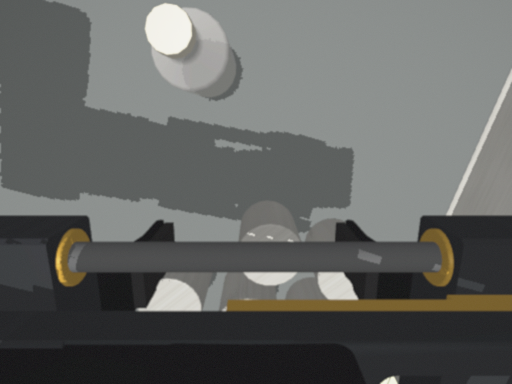

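```bash
python3 - <<'E'
from h import *
crop('top0',195,105,325,275,'c1'); crop('top0',85,130,225,255,'c2'); crop('top0',300,140,430,265,'c3')
E
```

```text
(no output)
```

View pics/c1.png

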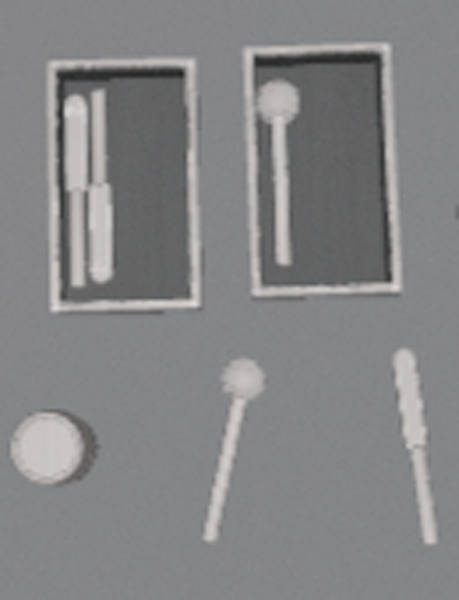

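View pics/c2.png

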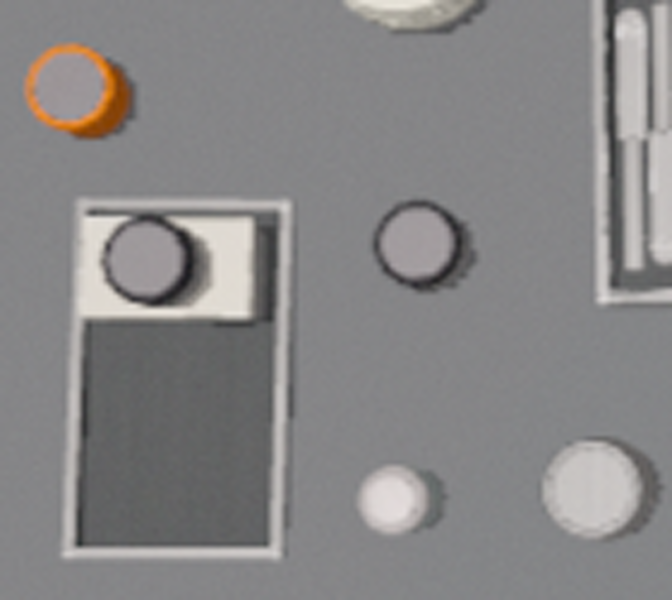

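View pics/c3.png

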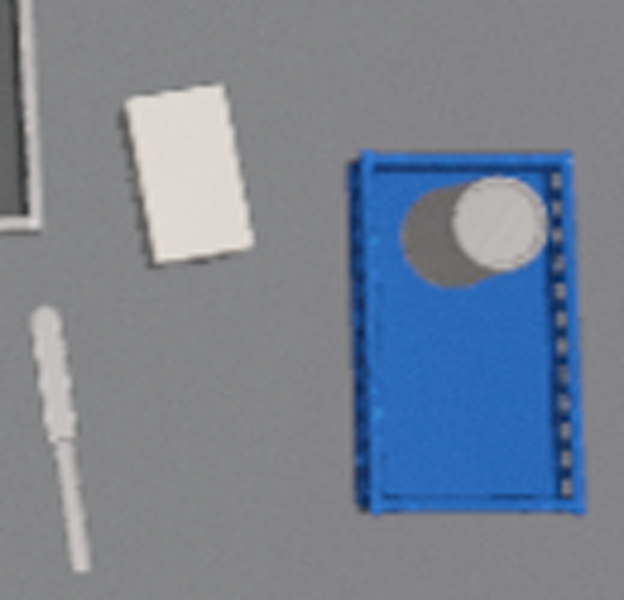

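```bash
python3 - <<'E'
from h import *
c=load('top0')
C1=(195,105,600/170);C2=(85,130,4.8);C3=(300,140,4.8)
def P(C,u,v,z):
    # resize centre convention
    return px2w(c,(u+.5)/C[2]-.5+C[0],(v+.5)/C[2]-.5+C[1],z)
def show(n,C,pts,z):
    w=np.array([P(C,*p,z)[:2] for p in pts]); print(n,'ctr',w.mean(0).round(4)); print(w.round(4).tolist(), 'lens',[round(float(np.linalg.norm(w[i]-w[i-1])),4) for i in range(len(w))])
    if len(w)==4:
        d=(w[0]+w[1]-w[2]-w[3]); print('  yaw',np.degrees(np.arctan2(d[1],d[0])).round(2))
    if len(w)==2:
        d=w[0]-w[1]; print('  yaw',np.degrees(np.arctan2(d[1],d[0])).round(2))
show('spoon',C1,[(243,380),(210,541)],.007)
show('knife',C1,[(403,347),(430,545)],.0035)
show('cup',C1,[(48,447)],.088)
show('kpan',C1,[(49,61),(195,60),(201,305),(53,311)],.036)
show('span',C1,[(244,47),(388,44),(401,291),(254,295)],.036)
show('basket',C3,[(362,150),(572,152),(585,512),(372,512)],.04)
show('tray',C2,[(77,200),(292,200),(280,556),(63,556)],.012)
show('box',C3,[(126,100),(222,85),(254,246),(156,265)],.044)
show('tin',C2,[(418,242)],.04)
show('salt',C2,[(393,497)],.055)
show('fixtin',C2,[(147,259)],.087)
show('fixcup',C3,[(500,222)],.092)
E
```

```text
spoon ctr [0.4305 0.0039]
[[0.4989, -0.0121], [0.3621, 0.0198]] lens [0.1404, 0.1404]
  yaw -13.12
knife ctr [ 0.439  -0.1606]
[[0.5244, -0.1521], [0.3536, -0.169]] lens [0.1716, 0.1716]
  yaw 5.65
cup ctr [0.4452 0.1494]
[[0.4452, 0.1494]] lens [0.0]
kpan ctr [0.6679 0.0857]
[[0.7757, 0.1486], [0.7741, 0.0231], [0.562, 0.023], [0.5598, 0.1483]] lens [0.2159, 0.1255, 0.2121, 0.1253]
  yaw 0.05
span ctr [ 0.6773 -0.0833]
[[0.7847, -0.0195], [0.7849, -0.1441], [0.57, -0.1474], [0.5695, -0.0222]] lens [0.2152, 0.1246, 0.2149, 0.1252]
  yaw 0.8
basket ctr [ 0.4996 -0.4136]
[[0.6142, -0.3502], [0.61, -0.4829], [0.3855, -0.4769], [0.3888, -0.3446]] lens [0.2254, 0.1328, 0.2246, 0.1324]
  yaw -1.49
tray ctr [0.5218 0.416 ]
[[0.6354, 0.4804], [0.6324, 0.3448], [0.4081, 0.3522], [0.4115, 0.4867]] lens [0.2239, 0.1357, 0.2244, 0.1346]
  yaw -1.76
box ctr [ 0.6011 -0.24  ]
[[0.6485, -0.2022], [0.6567, -0.2629], [0.5549, -0.2783], [0.5444, -0.2166]] lens [0.105, 0.0613, 0.1029, 0.0626]
  yaw 8.23
tin ctr [0.6001 0.2603]
[[0.6001, 0.2603]] lens [0.0]
salt ctr [0.443  0.2736]
[[0.443, 0.2736]] lens [0.0]
fixtin ctr [0.5876 0.4128]
[[0.5876, 0.4128]] lens [0.0]
fixcup ctr [ 0.5615 -0.415 ]
[[0.5615, -0.415]] lens [0.0]
```

```bash
cat >> h.py <<'E'
from scipy.spatial.transform import Rotation as Ro
def st():
    o=get_obs(); R=Ro.from_quat(o['tool_rot']).as_matrix()
    y=np.degrees(np.arctan2(R[1,2],R[0,2]))
    print('t',round(o['time'],2),'pos',o['position'].round(4),'jawyaw',round(y,2),'down',R[:,1].round(3),'w',round(o['grip_width'],4),'F',np.array(o['ft_force']).round(1),'q6',o['q'].round(2))
    return o['position'],y
def go(x,y,z,jaw):
    p,a=st(); d=(np.array([x,y,z])-p)/.025; da=(jaw-a+90)%180-90
    print('shift',d.round(2),'turn',round(da/5,2),'or',round((da-180*np.sign(da))/5,2))
E
python3 -c "
from h import *
go(.445,.0005,.12,77)"
```

```text
t 0.15 pos [ 0.1696 -0.6009  0.1853] jawyaw -74.26 down [-0.     0.002 -1.   ] w 0.087 F [ 0.5 -0.4  0.3] q6 [-1.47  0.53  1.43  0.    1.18 -0.18]
shift [11.02 24.06 -2.61] turn -5.75 or 30.25
```

Emit:
arm_command:
  plan:
    - [[2,0,1],0]
    - [[3.5,2,1],0]
    - [[4.5,4,1],0]
    - [[5.5,6,1],-1]
    - [[6.3,8,1],-2.7]
  fingers: 0

```text
time: 0.65
position: [0.3155, -0.4281, 0.2108]
tool_rot: [-0.012, 0.707, -0.707, 0.012]
ft_force: [-0.1, -0.6, 0.3]
grip_width: 0.0552
```

Emit:
arm_command:
  plan:
    - [[1,2,-0.5],-1]
    - [[2,4,-1],-2]
    - [[3,6,-2],-3]
    - [[4,8,-2.5],-3]
    - [[4.6,10,-2.5],-3]

```text
time: 1.15
position: [0.4182, -0.2096, 0.1509]
tool_rot: [0.078, 0.703, -0.702, -0.079]
ft_force: [1.1, 0.2, -0.6]
grip_width: 0.0435
```

```bash
python3 -c "
from h import *
go(.445,.0005,.05,77)"
```

```text
t 1.15 pos [ 0.4182 -0.2096  0.1509] jawyaw -102.8 down [-0.001  0.001 -1.   ] w 0.0435 F [ 1.1  0.2 -0.6] q6 [-0.7   0.37  1.85  0.    0.92  1.09]
shift [ 1.07  8.4  -4.04] turn -0.04 or 35.96
```

Emit:
arm_command:
  plan:
    - [[0,2,0],0]
    - [[0,4,-1],0]
    - [[0,6,-2],0]
    - [[0,6,-2],0]
    - [[0,6,-2],0]

```text
time: 1.65
position: [0.4169, -0.0597, 0.1013]
tool_rot: [0.076, 0.703, -0.703, -0.078]
ft_force: [-0.4, -1.2, -0.3]
grip_width: 0.0436
```

```bash
python3 -c "
from h import *
go(.445,.0005,.05,77)
snap('wrist','w1');snap('top','t1');go(.445,.0005,.05,77)
crop('t1',195,105,325,275,'c4')"
```

```text
t 1.65 pos [ 0.4169 -0.0597  0.1013] jawyaw -102.54 down [-0.003  0.001 -1.   ] w 0.0436 F [-0.4 -1.2 -0.3] q6 [-0.41  0.41  2.01 -0.    0.72  1.38]
shift [ 1.12  2.41 -2.05] turn -0.09 or 35.91
t 1.75 pos [ 0.4192 -0.0626  0.1024] jawyaw -102.74 down [ 0.002 -0.001 -1.   ] w 0.0438 F [0.2 0.3 0.9] q6 [-0.41  0.41  2.01 -0.    0.72  1.38]
shift [ 1.03  2.52 -2.1 ] turn -0.05 or 35.95
```

View pics/w1.png

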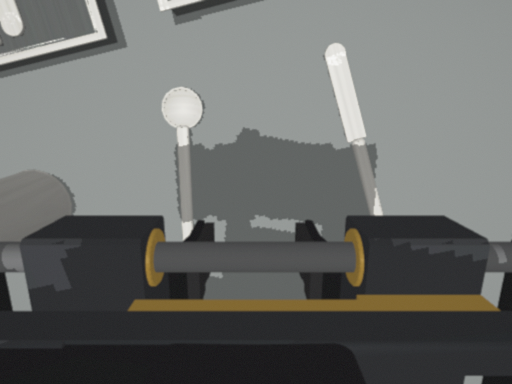

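View pics/t1.png

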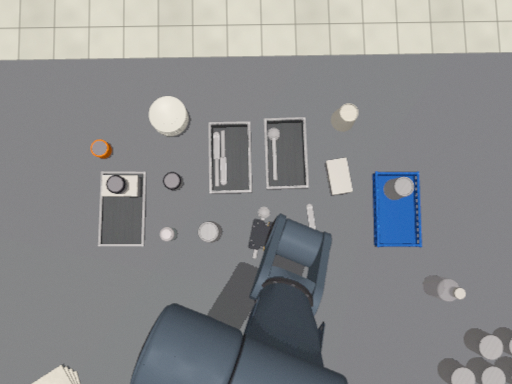

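```bash
python3 -c "
from h import *
c=load('w1')
for n,u,v,z in [('bowl',182,108,.007),('handle',187,180,.007),('ktip',334,45,.003),('kneck',356,138,.003),('kh',369,190,.0035)]: print(n,px2w(c,u,v,z).round(4))
"
```

```text
bowl [ 0.5003 -0.0115  0.007 ]
handle [0.4364 0.0016 0.007 ]
ktip [ 0.5226 -0.1525  0.003 ]
kneck [ 0.4401 -0.1598  0.003 ]
kh [ 0.3886 -0.1649  0.0035]
```

Emit:
arm_command:
  plan:
    - [[1.1,2.45,-1],0]
    - [[1.1,2.45,-2],0]
    - [[1.1,2.45,-2],0]
    - [[1.1,2.45,-2],0]

```text
time: 2.15
position: [0.4461, -0.0016, 0.0522]
tool_rot: [-0.079, -0.703, 0.703, 0.079]
ft_force: [-0.3, 0.7, -0.2]
grip_width: 0.0436
```

```bash
python3 -c "
from h import *
go(.4456,.0005,.003,77)
snap('wrist','w2')
go(.4456,.0005,.003,77)"
```

```text
t 2.15 pos [ 0.4461 -0.0016  0.0522] jawyaw -102.8 down [ 0. -0. -1.] w 0.0436 F [-0.3  0.7 -0.2] q6 [-0.25  0.53  1.99 -0.    0.61  1.54]
shift [-0.02  0.08 -1.97] turn -0.04 or 35.96
t 2.2 pos [ 0.4464 -0.0018  0.0528] jawyaw -102.84 down [ 0.002 -0.001 -1.   ] w 0.0434 F [ 0.4 -0.9  0.9] q6 [-0.26  0.53  1.99 -0.    0.61  1.54]
shift [-0.03  0.09 -1.99] turn -0.03 or 35.97
```

View pics/w2.png

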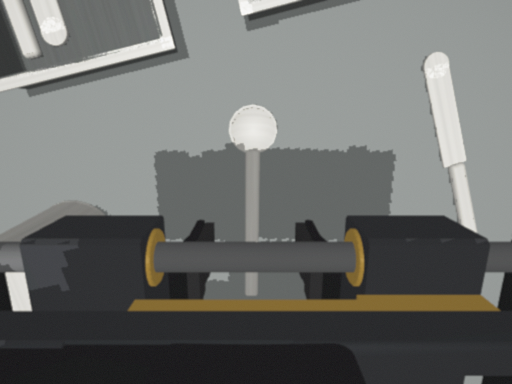

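Emit:
arm_command:
  plan:
    - [[0,0.08,-1],0]
    - [[0,0.08,-1.8],0]
    - [[0,0.08,-1.95],0]
    - [[0,0.08,-1.95],0]

```text
time: 2.6
position: [0.4459, 0.0006, 0.004]
tool_rot: [-0.079, -0.703, 0.703, 0.079]
ft_force: [0.5, -0.9, 0.3]
grip_width: 0.0433
```

Emit:
arm_command:
  plan:
    - [[0,0,0],0]
    - [[0,0,0],0]
    - [[0,0,0],0]
    - [[0,0,0],0]
    - [[0,0,0],0]
  fingers: -1
  force: 30

```text
time: 3.1
position: [0.4456, 0.0018, 0.0036]
tool_rot: [-0.079, -0.703, 0.703, 0.078]
ft_force: [0.1, -0.5, -0.0]
grip_width: 0.0112
```

```bash
python3 -c "
from h import *
st()"
```

```text
t 3.1 pos [0.4456 0.0018 0.0036] jawyaw -102.75 down [ 0.001 -0.    -1.   ] w 0.0112 F [ 0.1 -0.5 -0. ] q6 [-0.25  0.64  2.02  0.    0.48  1.55]
```

Emit:
arm_command:
  plan:
    - [[0,0,1],0]
    - [[0,0,2.5],0]
    - [[0,0,4],0]
    - [[1,0,4.5],1]
    - [[2.5,-1,4.5],2.7]

```text
time: 3.6
position: [0.5071, -0.021, 0.1183]
tool_rot: [-0.007, 0.707, -0.707, 0.008]
ft_force: [1.1, 0.2, -0.2]
grip_width: 0.0005
```

Emit:
arm_command:
  plan:
    - [[1.5,-0.5,0],0]
    - [[3,-1.5,0],0]
    - [[5,-2.5,0],0]
    - [[7,-3.3,0],0]
    - [[7,-3.3,0],0]

```text
time: 4.1
position: [0.6883, -0.1088, 0.1157]
tool_rot: [0.002, -0.706, 0.708, -0.006]
ft_force: [0.1, -0.3, 0.4]
grip_width: 0.0003
```

```bash
python3 -c "
from h import *
go(.6833,-.1072,.045,90.8)
snap('wrist','w3');snap('scene','s3');
go(.6833,-.1072,.045,90.8)"
```

```text
t 4.1 pos [ 0.6883 -0.1088  0.1157] jawyaw -89.34 down [ 0.006 -0.002 -1.   ] w 0.0003 F [ 0.1 -0.3  0.4] q6 [-0.32  0.7   1.3  -0.    1.13  1.24]
shift [-0.2   0.06 -2.83] turn 0.03 or -35.97
t 4.2 pos [ 0.6837 -0.1064  0.1149] jawyaw -89.29 down [-0.  0. -1.] w 0.0004 F [-0.2  0.4 -0.2] q6 [-0.32  0.69  1.31 -0.    1.13  1.24]
shift [-0.02 -0.03 -2.79] turn 0.02 or -35.98
```

View pics/w3.png

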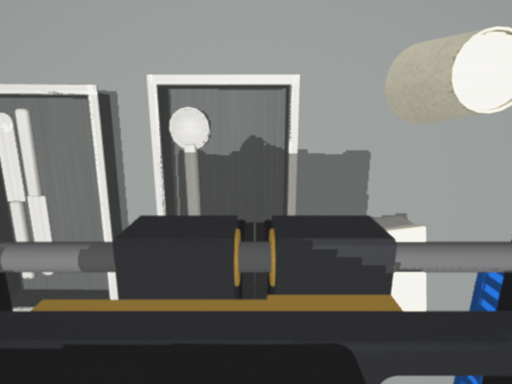

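View pics/s3.png

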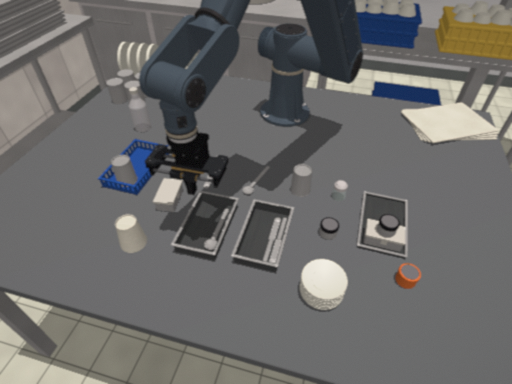

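Emit:
arm_command:
  plan:
    - [[-2,2,0],0]
    - [[-4,2,0],0]
    - [[-5,2,0],-1]
    - [[-5,2,0],-1]
    - [[-5,2,0],-1]
  fingers: 0

```text
time: 4.7
position: [0.5553, -0.0543, 0.1161]
tool_rot: [0.025, 0.707, -0.706, -0.027]
ft_force: [1.4, -0.2, 0.7]
grip_width: 0.0326
```

```bash
python3 -c "
from h import *
snap('wrist','w4');snap('top','t4');
st()
crop('t4',225,190,295,265,'c5')"
```

```text
t 4.8 pos [ 0.5587 -0.0557  0.1165] jawyaw -94.22 down [ 0.002 -0.001 -1.   ] w 0.0392 F [ 0.5 -0.7  0. ] q6 [-0.3   0.53  1.66  0.    0.94  1.35]
```

View pics/w4.png

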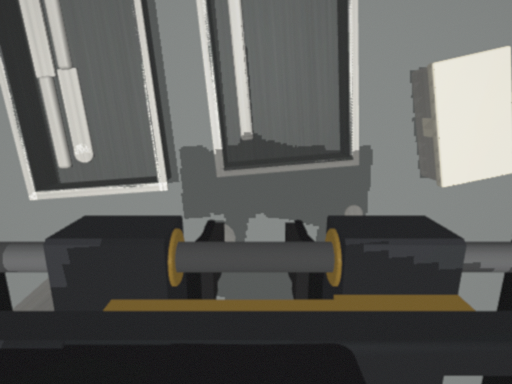

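View pics/c5.png

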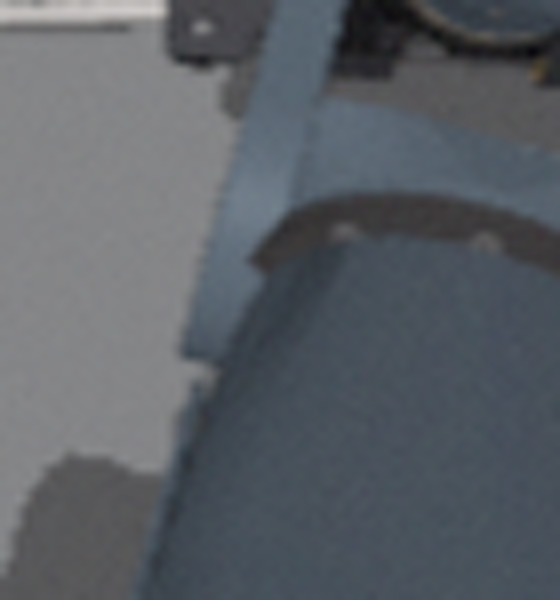

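Emit:
arm_command:
  plan:
    - [[-2,1,0],-1]
    - [[-4,2,-0.5],-1.7]
    - [[-4.5,2.2,-1.5],-1.7]
    - [[-4.5,2.2,-2.5],-1.7]
    - [[-4.5,2.2,-2.5],-1.7]

```text
time: 5.3
position: [0.4443, -0.0002, 0.0515]
tool_rot: [0.077, 0.703, -0.703, -0.08]
ft_force: [0.2, 0.0, -0.0]
grip_width: 0.0436
```

```bash
python3 -c "
from h import *
snap('wrist','w5')
go(.4456,.0005,.003,77)
"
```

```text
t 5.35 pos [ 0.4462 -0.0008  0.0526] jawyaw -102.74 down [-0.001  0.    -1.   ] w 0.0436 F [-0.6 -0.3  0.8] q6 [-0.25  0.53  1.99  0.    0.62  1.54]
shift [-0.02  0.05 -1.98] turn -0.05 or 35.95
```

View pics/w5.png

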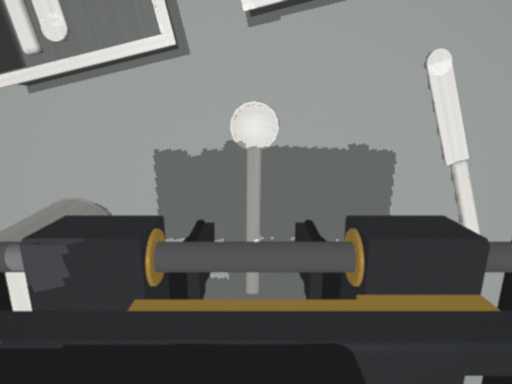

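Emit:
arm_command:
  plan:
    - [[0,0.05,-1],0]
    - [[0,0.05,-1.8],0]
    - [[0,0.05,-2.05],0]
    - [[0,0.05,-2.05],0]
    - [[0,0.05,-2.05],0]

```text
time: 5.85
position: [0.4469, 0.0001, 0.0028]
tool_rot: [-0.079, -0.703, 0.703, 0.078]
ft_force: [-0.5, -0.7, 1.0]
grip_width: 0.0436
```

Emit:
arm_command:
  plan:
    - [[0,0,0],0]
    - [[0,0,0],0]
    - [[0,0,0],0]
    - [[0,0,0],0]
    - [[0,0,0],0]
  fingers: -1
  force: 40

```text
time: 6.35
position: [0.4455, 0.0006, 0.0022]
tool_rot: [-0.079, -0.703, 0.703, 0.078]
ft_force: [-0.2, -0.1, -0.4]
grip_width: 0.0115
```

Emit:
arm_command:
  plan:
    - [[0,0,0],0]
    - [[0,0,0],0]
    - [[0,0,0],0]
    - [[0,0,0],0]
    - [[0,0,0.2],0]

```text
time: 6.85
position: [0.445, 0.0007, 0.0068]
tool_rot: [0.078, 0.703, -0.703, -0.079]
ft_force: [0.1, 0.6, -0.4]
grip_width: 0.0006
```

Emit:
arm_command:
  plan:
    - [[0,0,0.3],0]
    - [[0,0,0.6],0]
    - [[0,0,1],0]
    - [[0,0,1.4],0]
    - [[0,0,1.8],0]

```text
time: 7.35
position: [0.4456, 0.0005, 0.0532]
tool_rot: [-0.079, -0.703, 0.703, 0.078]
ft_force: [-0.2, 0.5, -0.1]
grip_width: 0.0005
```

```bash
python3 -c "
from h import *
snap('wrist','w6')
st()
"
```

```text
t 7.4 pos [4.465e-01 4.000e-04 5.430e-02] jawyaw -102.75 down [ 0.003 -0.001 -1.   ] w 0.0004 F [ 0.6 -0.2  1.7] q6 [-0.25  0.53  1.99  0.    0.62  1.54]
```

View pics/w6.png

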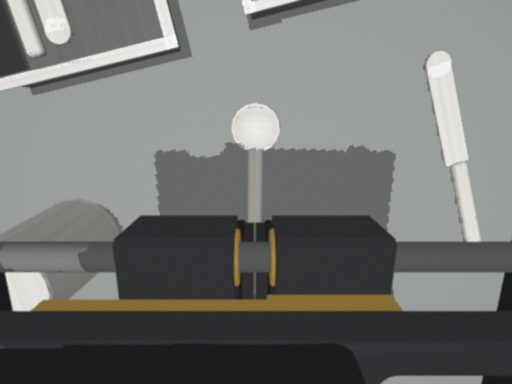

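Emit:
arm_command:
  plan:
    - [[0,0,0],0]
    - [[0,0,0],0]
    - [[0,0,0],0]
    - [[0,0,0],0]
    - [[0,0,0],0]
  fingers: -0.5
  force: 20

```text
time: 7.9
position: [0.4452, 0.0006, 0.0517]
tool_rot: [0.078, 0.703, -0.703, -0.079]
ft_force: [0.5, -0.1, 0.2]
grip_width: 0.0211
```

Emit:
arm_command:
  plan:
    - [[0,0,-1],0]
    - [[0,0,-1.8],0]
    - [[0,0,-2.08],0]
    - [[0,0,-2.08],0]
    - [[0,0,-2.08],0]

```text
time: 8.4
position: [0.4456, 0.0005, 0.0002]
tool_rot: [0.079, 0.703, -0.703, -0.079]
ft_force: [0.0, 0.3, -0.7]
grip_width: 0.0216
```

Emit:
arm_command:
  plan:
    - [[0,0,-0.04],0]
    - [[0,0,-0.04],0]
    - [[0,0,-0.04],0]

```text
time: 8.7
position: [0.4458, 0.0005, -0.0005]
tool_rot: [-0.079, -0.703, 0.703, 0.078]
ft_force: [0.2, -0.1, 0.5]
grip_width: 0.022
```

```bash
python3 -c "
from h import *
st()
snap('wrist','w7')
"
```

```text
t 8.7 pos [ 0.4458  0.0005 -0.0005] jawyaw -102.75 down [ 0.001 -0.    -1.   ] w 0.022 F [ 0.2 -0.1  0.5] q6 [-0.25  0.65  2.02  0.    0.47  1.54]
```

View pics/w7.png

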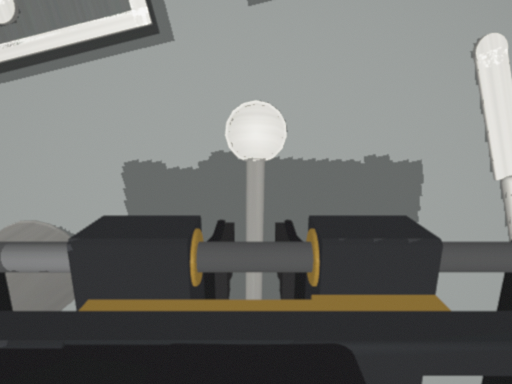

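Emit:
arm_command:
  plan:
    - [[0,0,-0.06],0]
    - [[0,0,-0.06],0]
    - [[0,0,-0.06],0]

```text
time: 9.05
position: [0.4454, 0.0006, -0.0025]
tool_rot: [0.079, 0.703, -0.703, -0.079]
ft_force: [0.2, -0.2, -0.8]
grip_width: 0.022
```

Emit:
arm_command:
  plan:
    - [[0,0,-0.06],0]
    - [[0,0,-0.06],0]
    - [[0,0,-0.06],0]

```text
time: 9.35
position: [0.4454, 0.0006, -0.0041]
tool_rot: [0.079, 0.703, -0.703, -0.079]
ft_force: [-0.2, 0.1, 0.2]
grip_width: 0.0218
```

Emit:
arm_command:
  plan:
    - [[0,0,0.06],0]
    - [[0,0,0.06],0]
    - [[0,0,0.06],0]
    - [[0,0,0.06],0]
    - [[0,0,0.06],0]
  fingers: -1
  force: 20

```text
time: 9.85
position: [0.4454, 0.0006, -0.0025]
tool_rot: [0.079, 0.703, -0.703, -0.079]
ft_force: [-0.4, -0.8, 0.4]
grip_width: 0.0009
```

Emit:
arm_command:
  plan:
    - [[0,0,0],0]
    - [[0,0,0],0]
    - [[0,0,0],0]

```text
time: 10.15
position: [0.4454, 0.0006, -0.0025]
tool_rot: [-0.079, -0.703, 0.703, 0.079]
ft_force: [0.3, -0.1, -0.2]
grip_width: 0.0007
```

```bash
python3 -c "
from h import *
c=snap('scene','s8'); p,_=st()
print(w2px(c,p), w2px(c,p+[0,0,.0187]), w2px(c,[.4456,.0005,.007]))
crop('s8',180,100,330,212,'s8c')
c=snap('wrist','w8'); print(w2px(c,p),w2px(c,p+[0,0,.02]))
"
```

```text
t 10.2 pos [ 0.4454  0.0006 -0.0025] jawyaw -102.75 down [ 0. -0. -1.] w 0.0005 F [-0.6 -0.3 -1. ] q6 [-0.25  0.65  2.02 -0.    0.46  1.54]
[256.3047884  181.91294108] [256.31355163 177.82777047] [256.28040742 179.884265  ]
[255.72837631 217.88643844] [255.88546356 228.52994756]
```

View pics/s8c.png

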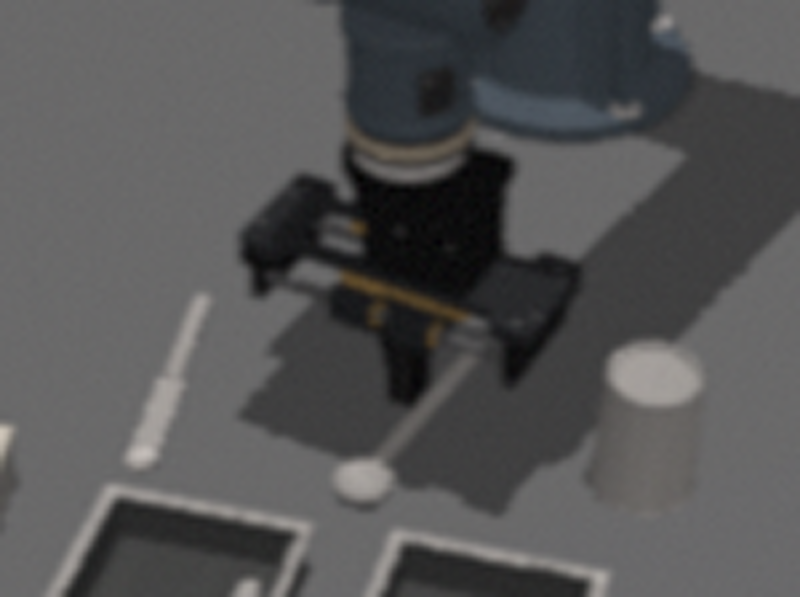

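View pics/w8.png

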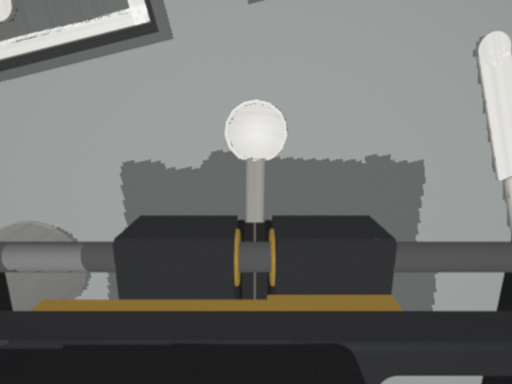

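Emit:
arm_command:
  plan:
    - [[0,0,1],0]
    - [[0,-2,1],0]
    - [[0,-3.2,1],0]
    - [[0,-3.2,0],0]
    - [[0,-3.2,0],0]

```text
time: 10.75
position: [0.4441, -0.0798, -0.0039]
tool_rot: [0.078, 0.703, -0.702, -0.081]
ft_force: [-0.1, 1.1, 0.1]
grip_width: 0.0005
```

Emit:
arm_command:
  plan:
    - [[0,0,-0.1],0]
    - [[0,0,-0.2],0]
    - [[0,0,-0.2],0]

```text
time: 11.05
position: [0.4454, -0.0788, -0.0072]
tool_rot: [0.078, 0.703, -0.703, -0.078]
ft_force: [0.7, 0.2, -0.5]
grip_width: 0.0007
```

Emit:
arm_command:
  plan:
    - [[0,0,-0.1],0]
    - [[0,0,-0.2],0]
    - [[0,0,-0.2],0]

```text
time: 11.35
position: [0.4454, -0.0792, -0.0126]
tool_rot: [0.078, 0.703, -0.703, -0.078]
ft_force: [0.3, -0.5, -0.1]
grip_width: 0.0003
```

```bash
python3 -c "
from h import *
c=snap('scene','s9'); p,_=st()
print(w2px(c,p), w2px(c,p+[0,0,.0187]))
crop('s9',180,100,330,212,'s9c')
"
```

```text
t 11.4 pos [ 0.4454 -0.0793 -0.0125] jawyaw -102.74 down [-0.  0. -1.] w 0.0001 F [-0.5  0.6  0.2] q6 [-0.42  0.68  2.01  0.    0.45  1.37]
[233.94833312 179.72127826] [233.70981354 175.6859722 ]
```

View pics/s9c.png

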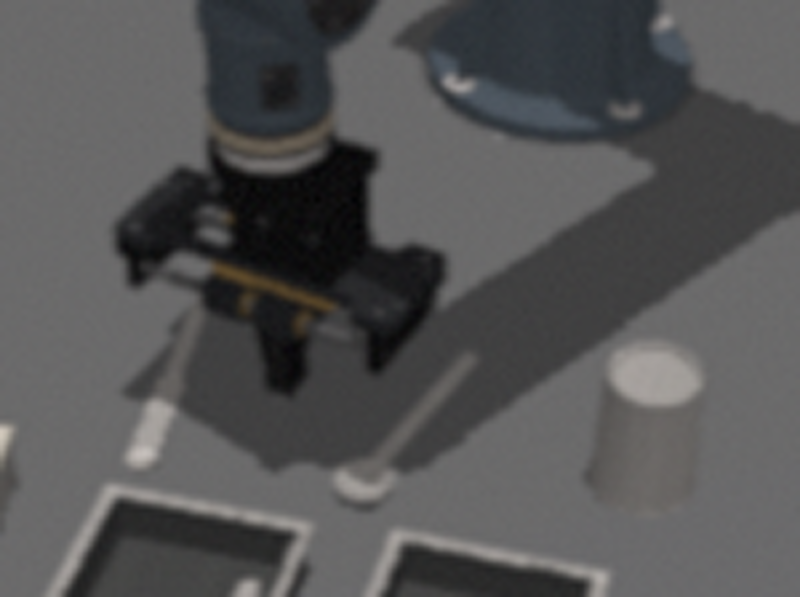

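Emit:
arm_command:
  plan:
    - [[0,0,-0.2],0]
    - [[0,0,-0.3],0]
    - [[0,0,-0.3],0]

```text
time: 11.7
position: [0.4451, -0.0793, -0.0204]
tool_rot: [0.078, 0.703, -0.703, -0.079]
ft_force: [0.8, 1.1, 0.3]
grip_width: 0.0005
```

Emit:
arm_command:
  plan:
    - [[0,0,-0.1],0]
    - [[0,0,-0.16],0]
    - [[0,0,-0.16],0]

```text
time: 12.0
position: [0.4453, -0.0794, -0.0242]
tool_rot: [0.078, 0.703, -0.703, -0.079]
ft_force: [0.5, 0.2, -0.2]
grip_width: 0.0005
```

Emit:
arm_command:
  plan:
    - [[0,0,-0.06],0]
    - [[0,0,-0.1],0]
    - [[0,0,-0.1],0]

```text
time: 12.3
position: [0.4454, -0.0794, -0.0266]
tool_rot: [0.078, 0.703, -0.703, -0.079]
ft_force: [0.9, 0.1, -0.2]
grip_width: 0.0002
```

```bash
python3 -c "
from h import *
c=snap('scene','s10'); p,_=st()
print(w2px(c,p), w2px(c,p+[0,0,.0187]))
crop('s10',195,125,270,181,'s10c')
"
```

```text
t 12.35 pos [ 0.4454 -0.0794 -0.0265] jawyaw -102.76 down [-0.  0. -1.] w 0.0004 F [-0.3  0.4 -0.3] q6 [-0.42  0.71  2.01  0.    0.42  1.37]
[234.09450493 182.67525666] [233.85955395 178.7055979 ]
```

View pics/s10c.png

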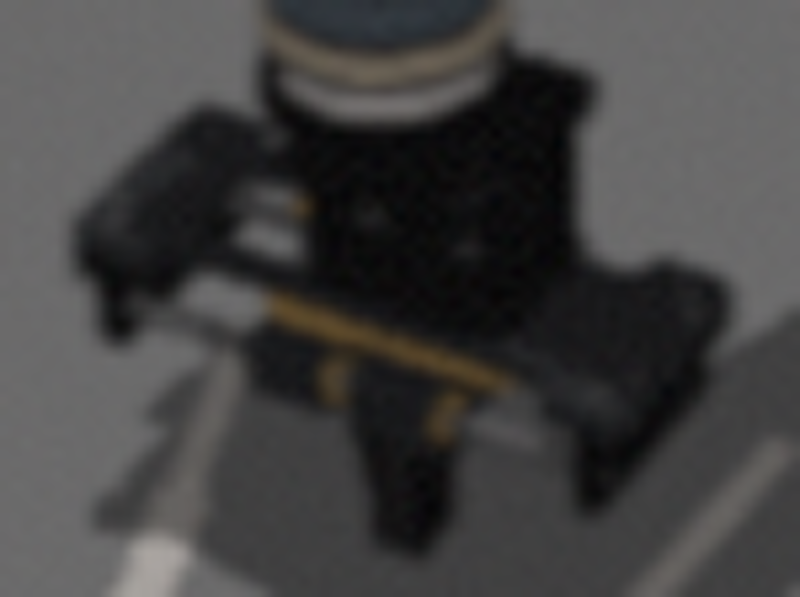

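Emit:
arm_command:
  plan:
    - [[0,0,-0.06],0]
    - [[0,0,-0.06],0]

```text
time: 12.55
position: [0.4454, -0.0794, -0.0281]
tool_rot: [0.078, 0.703, -0.703, -0.079]
ft_force: [0.6, 0.4, 0.1]
grip_width: 0.0002
```

Emit:
arm_command:
  plan:
    - [[0,0,-0.06],0]
    - [[0,0,-0.06],0]

```text
time: 12.75
position: [0.4454, -0.0794, -0.0296]
tool_rot: [0.078, 0.703, -0.703, -0.079]
ft_force: [0.7, -0.3, -0.2]
grip_width: 0.0006
```

Emit:
arm_command:
  plan:
    - [[0,0,-0.06],0]
    - [[0,0,-0.06],0]

```text
time: 12.95
position: [0.4454, -0.0794, -0.0311]
tool_rot: [0.078, 0.703, -0.703, -0.079]
ft_force: [-0.1, 0.6, -0.1]
grip_width: 0.0005
```

Emit:
arm_command:
  plan:
    - [[0,0,-0.06],0]
    - [[0,0,-0.06],0]

```text
time: 13.15
position: [0.4454, -0.0794, -0.0326]
tool_rot: [0.078, 0.703, -0.703, -0.079]
ft_force: [-0.3, 0.3, -0.2]
grip_width: 0.0005
```

Emit:
arm_command:
  plan:
    - [[0,0,-0.06],0]
    - [[0,0,-0.06],0]

```text
time: 13.35
position: [0.4454, -0.0794, -0.0341]
tool_rot: [0.078, 0.703, -0.703, -0.079]
ft_force: [-0.5, 0.1, 0.5]
grip_width: 0.0004
```

```bash
python3 -c "
from h import *
c=snap('scene','s11'); p,_=st()
print(w2px(c,p), w2px(c,p+[0,0,.0187]))
crop('s11',195,125,270,181,'s11c')
"
```

```text
t 13.4 pos [ 0.4454 -0.0794 -0.0341] jawyaw -102.76 down [-0.  0. -1.] w 0.0005 F [ 0.2 -0.1 -0.5] q6 [-0.42  0.73  2.01  0.    0.4   1.37]
[234.18445833 184.24885571] [233.9515208  180.31380248]
```

View pics/s11c.png

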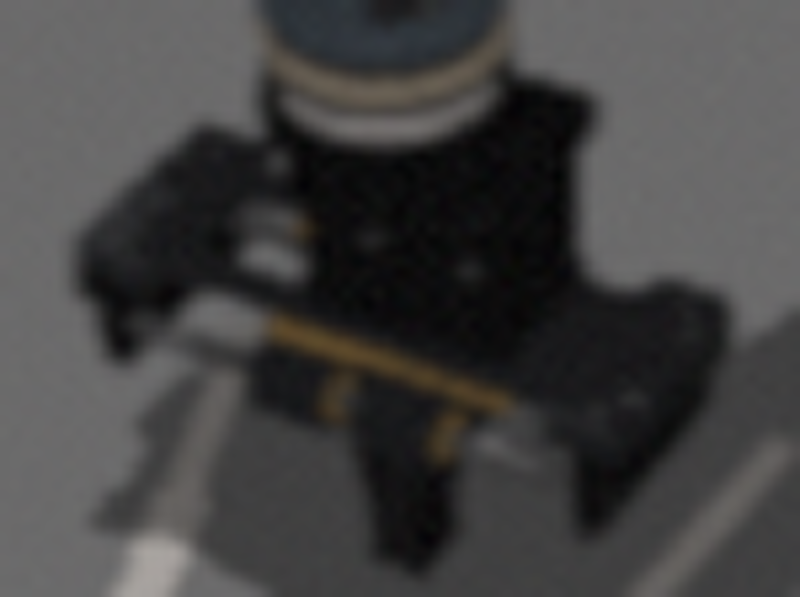

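```bash
python3 -c "
from h import *
c=load('s11')
for z in [0,.005,.01,.015]: print(z,w2px(c,[.455,-.0794,z]),w2px(c,[.4454,-.0794,z]))
"
```

```text
0 [232.87089265 178.85636902] [233.7599604  177.02212971]
0.005 [232.80360603 177.76957405] [233.69567452 175.93597314]
0.01 [232.73591854 176.67630431] [233.63100778 174.84338176]
0.015 [232.66782658 175.57650177] [233.56595679 173.74429821]
```

Emit:
arm_command:
  plan:
    - [[0,0,-0.05],0]
    - [[0,0,-0.05],0]

```text
time: 13.6
position: [0.4454, -0.0794, -0.0353]
tool_rot: [0.079, 0.703, -0.703, -0.079]
ft_force: [0.0, -0.6, 0.4]
grip_width: 0.0002
```

Emit:
arm_command:
  plan:
    - [[0,0,-0.05],0]
    - [[0,0,-0.05],0]

```text
time: 13.8
position: [0.4455, -0.0795, -0.0361]
tool_rot: [-0.079, -0.703, 0.703, 0.078]
ft_force: [-0.1, -0.6, 5.3]
grip_width: 0.0004
```

Emit:
arm_command:
  plan:
    - [[0,0,-0.05],0]
    - [[0,0,-0.05],0]

```text
time: 14.0
position: [0.4456, -0.0795, -0.0362]
tool_rot: [-0.079, -0.703, 0.703, 0.078]
ft_force: [-1.5, 0.3, 16.9]
grip_width: 0.0007
```

Emit:
arm_command:
  plan:
    - [[0,0,0.2],0]
    - [[0,0,1],0]
    - [[0,0,2],0]
    - [[0,3.2,2],0]
    - [[0,3.2,2],0]
  fingers: -0.2
  force: 25

```text
time: 14.5
position: [0.4455, 0.0013, 0.013]
tool_rot: [0.08, 0.703, -0.703, -0.079]
ft_force: [-0.7, -0.1, 0.1]
grip_width: 0.0314
```

```bash
sed -i "s/return o\['position'\],y/return o['position']+np.array([0,0,.036]),y/" h.py; python3 -c "
from h import *
c=snap('wrist','w12')
for n,u,v,z in [('bowl',182,108,.007)]: pass
go(.4456,.0005,.0012,77)
"
```

```text
t 14.55 pos [0.4435 0.0051 0.0127] jawyaw -102.66 down [-0.002  0.002 -1.   ] w 0.0322 F [-0.4  2.8  0.5] q6 [-0.24  0.62  2.02  0.    0.51  1.55]
shift [ 0.08 -0.18 -1.9 ] turn -0.07 or 35.93
```

View pics/w12.png

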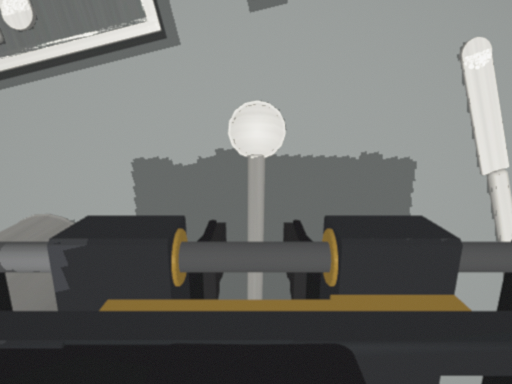

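Emit:
arm_command:
  plan:
    - [[0,0,-0.8],0]
    - [[0,0,-1.6],0]
    - [[0,0,-1.87],0]
    - [[0,0,-1.87],0]
    - [[0,0,-1.87],0]

```text
time: 15.05
position: [0.4455, 0.0004, -0.0344]
tool_rot: [0.079, 0.703, -0.703, -0.079]
ft_force: [-0.4, -0.4, 0.1]
grip_width: 0.0347
```

Emit:
arm_command:
  plan:
    - [[0,0,0],0]
    - [[0,0,0],0]
    - [[0,0,0],0]
    - [[0,0,0],0]
    - [[0,0,0],0]
  fingers: -1

```text
time: 15.55
position: [0.4456, 0.0005, -0.0342]
tool_rot: [-0.079, -0.703, 0.703, 0.078]
ft_force: [-0.2, -0.6, 1.2]
grip_width: 0.01
```

Emit:
arm_command:
  plan:
    - [[0,0,0],0]
    - [[0,0,0],0]

```text
time: 15.75
position: [0.4456, 0.0005, -0.0343]
tool_rot: [-0.079, -0.703, 0.703, 0.078]
ft_force: [1.0, -0.1, 3.0]
grip_width: 0.0106
```

Emit:
arm_command:
  plan:
    - [[0,0,0.5],0]
    - [[0,0,1.3],0]
    - [[0,0,2.4],0]
    - [[0.5,0,3.6],1]
    - [[1.5,-0.5,4],2.7]

```text
time: 16.25
position: [0.4813, -0.0106, 0.0675]
tool_rot: [-0.007, 0.707, -0.707, 0.006]
ft_force: [0.9, 0.2, -0.8]
grip_width: 0.0105
```

Emit:
arm_command:
  plan:
    - [[1.5,-0.7,0],0]
    - [[3,-1.5,0],0]
    - [[5,-2.5,0],0]
    - [[7,-3.4,0],0]
    - [[8,-3.8,0],0]

```text
time: 16.75
position: [0.6853, -0.1086, 0.0652]
tool_rot: [0.004, -0.707, 0.707, -0.005]
ft_force: [-0.6, 0.1, -0.7]
grip_width: 0.0102
```

Emit:
arm_command:
  plan:
    - [[0,0,0],0]
    - [[0,0,0],0]

```text
time: 16.95
position: [0.6821, -0.1069, 0.0642]
tool_rot: [-0.005, 0.707, -0.707, 0.004]
ft_force: [-0.9, 0.8, -1.0]
grip_width: 0.0107
```

```bash
python3 -c "
from h import *
snap('wrist','w13')
go(.6833,-.1072,.06,90.8)
"
```

```text
t 17.0 pos [ 0.6809 -0.1062  0.0642] jawyaw -89.26 down [-0.004  0.001 -1.   ] w 0.0103 F [-0.4  0.2  0.1] q6 [-0.32  0.75  1.35  0.    1.04  1.24]
shift [ 0.09 -0.04 -1.61] turn 0.01 or -35.99
```

View pics/w13.png

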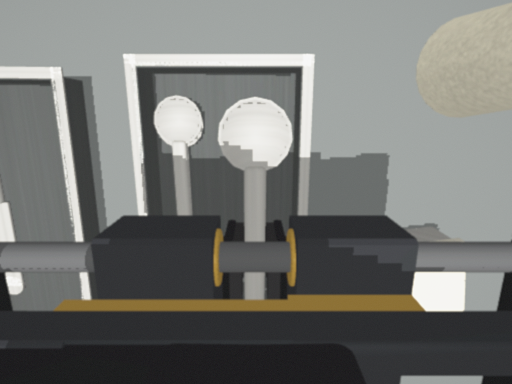

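Emit:
arm_command:
  plan:
    - [[0.05,-0.03,-1],0]
    - [[0.05,-0.03,-2],0]
    - [[0.05,-0.03,-2.8],0]
    - [[0.05,-0.03,-3.4],0]
    - [[0.05,-0.03,-3.6],0]

```text
time: 17.5
position: [0.6815, -0.1065, -0.0264]
tool_rot: [-0.006, 0.708, -0.707, 0.003]
ft_force: [-0.7, -0.0, -1.0]
grip_width: 0.0106
```

Emit:
arm_command:
  plan:
    - [[0,0,-0.12],0]
    - [[0,0,-0.18],0]
    - [[0,0,-0.18],0]

```text
time: 17.8
position: [0.6848, -0.1079, -0.0281]
tool_rot: [0.004, -0.707, 0.707, -0.005]
ft_force: [-0.4, -0.9, 0.2]
grip_width: 0.0104
```

```bash
python3 -c "
from h import *
snap('wrist','w14')
go(.6833,-.1072,.0045,90.8)
"
```

```text
t 17.85 pos [ 0.6848 -0.1079 -0.028 ] jawyaw -89.25 down [ 0.002 -0.    -1.   ] w 0.0103 F [-0.5  1.1  0.3] q6 [-0.32  0.88  1.38  0.    0.89  1.24]
shift [-0.06  0.03 -0.14] turn 0.01 or -35.99
```

View pics/w14.png

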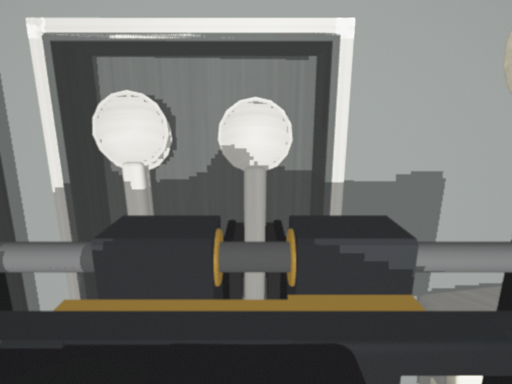

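Emit:
arm_command:
  plan:
    - [[0,0,-0.08],0]
    - [[0,0,-0.12],0]
    - [[0,0,-0.12],0]

```text
time: 18.15
position: [0.6847, -0.1079, -0.0312]
tool_rot: [0.004, -0.707, 0.707, -0.005]
ft_force: [-0.8, 0.1, 3.4]
grip_width: 0.0105
```

Emit:
arm_command:
  plan:
    - [[0,0,0],0]
    - [[0,0,0],0]
    - [[0,0,0],0]
    - [[0,0,0],0]
    - [[0,0,0],0]
  fingers: -0.45

```text
time: 18.65
position: [0.6841, -0.1076, -0.0322]
tool_rot: [-0.005, 0.707, -0.707, 0.004]
ft_force: [0.2, -0.5, -0.4]
grip_width: 0.0234
```

Emit:
arm_command:
  plan:
    - [[0,0,0.5],0]
    - [[0,0,2],0]
    - [[0,0,3.5],0]
    - [[-1,-0.5,4],0]
    - [[-3,-1,4],0]

```text
time: 19.15
position: [0.6167, -0.1343, 0.0727]
tool_rot: [0.001, -0.705, 0.709, -0.01]
ft_force: [-0.2, -1.0, -0.5]
grip_width: 0.024
```

```bash
python3 -c "
from h import *
snap('wrist','w15')
go(.429,-.1615,.06,95.6)
"
```

```text
t 19.2 pos [ 0.5981 -0.1316  0.0684] jawyaw -89.23 down [-0.014  0.002 -1.   ] w 0.024 F [-10.4   1.6  -3.4] q6 [-0.4   0.66  1.55 -0.    0.94  1.16]
shift [-6.76 -1.2  -1.77] turn 0.97 or -35.03
```

View pics/w15.png

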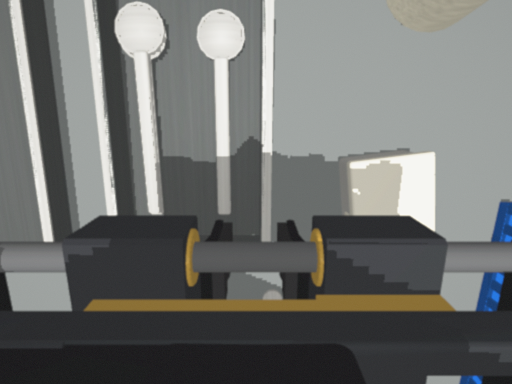

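Emit:
arm_command:
  plan:
    - [[-2,-0.4,0],0.5]
    - [[-4,-0.8,0],1]
    - [[-6,-1.1,-1],1]
    - [[-7,-1.1,-1.8],1]
    - [[-7,-1.1,-1.8],1]
  fingers: -0.3

```text
time: 19.7
position: [0.4284, -0.1569, 0.0217]
tool_rot: [-0.038, 0.709, -0.704, 0.031]
ft_force: [-0.1, 0.5, -0.3]
grip_width: 0.0306
```

Emit:
arm_command:
  plan:
    - [[0,0,0],0]
    - [[0,0,0],0]

```text
time: 19.9
position: [0.4382, -0.1611, 0.0239]
tool_rot: [0.034, -0.705, 0.707, -0.037]
ft_force: [1.3, -0.6, 0.3]
grip_width: 0.0301
```

```bash
python3 -c "
from h import *
snap('wrist','w16')
go(.429,-.1615,.0012,95.6)
"
```

```text
t 19.95 pos [ 0.4383 -0.161   0.0239] jawyaw -84.21 down [ 0.004 -0.002 -1.   ] w 0.0306 F [ 0.9 -0.7  0.4] q6 [-0.59  0.61  1.96  0.    0.57  0.88]
shift [-0.37 -0.02 -2.35] turn -0.04 or 35.96
```

View pics/w16.png

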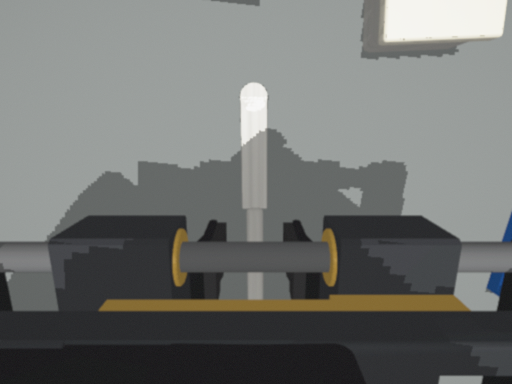

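Emit:
arm_command:
  plan:
    - [[-0.35,0,-0.8],0]
    - [[-0.35,0,-1.6],0]
    - [[-0.35,0,-2.2],0]
    - [[-0.35,0,-2.34],0]
    - [[-0.35,0,-2.34],0]

```text
time: 20.45
position: [0.4283, -0.1601, -0.0353]
tool_rot: [0.035, -0.706, 0.706, -0.036]
ft_force: [-1.0, -0.8, -0.1]
grip_width: 0.0307
```

Emit:
arm_command:
  plan:
    - [[0,0,0],0]
    - [[0,0,0],0]
    - [[0,0,0],0]
    - [[0,0,0],0]
    - [[0,0,0],0]
  fingers: -1

```text
time: 20.95
position: [0.4275, -0.1601, -0.035]
tool_rot: [0.035, -0.706, 0.707, -0.036]
ft_force: [1.6, -0.5, 4.2]
grip_width: 0.0114
```

Emit:
arm_command:
  plan:
    - [[0,0,0],0]
    - [[0,0,0],0]

```text
time: 21.15
position: [0.4275, -0.1601, -0.035]
tool_rot: [0.035, -0.706, 0.707, -0.036]
ft_force: [2.4, -0.1, 6.0]
grip_width: 0.0114
```

```bash
python3 -c "
from h import *
go(.429,-.1615,.0012,95.6)
"
```

```text
t 21.15 pos [ 0.4275 -0.1601 -0.035 ] jawyaw -84.26 down [ 0.001 -0.001 -1.   ] w 0.0114 F [ 2.4 -0.1  6. ] q6 [-0.6   0.73  2.    0.    0.4   0.87]
shift [ 0.06 -0.05  0.01] turn -0.03 or 35.97
```

Emit:
arm_command:
  plan:
    - [[0,0,0.5],0]
    - [[0,0,1.3],0]
    - [[0,0,2.4],0]
    - [[0.5,0,3.6],-0.6]
    - [[1.5,1,4],-1.13]

```text
time: 21.65
position: [0.4652, -0.1372, 0.0667]
tool_rot: [-0.003, -0.706, 0.708, 0.001]
ft_force: [1.3, 0.0, -0.6]
grip_width: 0.0115
```

Emit:
arm_command:
  plan:
    - [[1.5,1.3,0],0]
    - [[3,2.6,0],0]
    - [[4.5,4,0],0]
    - [[6,5.5,0],0]
    - [[7,7,0],0]

```text
time: 22.15
position: [0.6409, 0.0412, 0.064]
tool_rot: [0.0, -0.707, 0.707, -0.0]
ft_force: [1.2, -0.3, -0.8]
grip_width: 0.0113
```

Emit:
arm_command:
  plan:
    - [[0.6,0.8,0],0]
    - [[0.6,0.8,0],0]
    - [[0.6,0.8,0],0]
    - [[0.6,0.8,0],0]

```text
time: 22.55
position: [0.6527, 0.0592, 0.0638]
tool_rot: [0.001, -0.707, 0.707, 0.001]
ft_force: [-0.9, -0.3, -1.2]
grip_width: 0.0116
```

```bash
python3 -c "
from h import *
snap('wrist','w17')
go(.658,.0607,.0045,90.1)
"
```

```text
t 22.6 pos [0.653  0.0589 0.064 ] jawyaw -89.99 down [-0.002 -0.    -1.   ] w 0.0113 F [-1.1 -0.  -0.7] q6 [-0.08  0.71  1.45 -0.    0.98  1.49]
shift [ 0.2   0.07 -3.82] turn 0.02 or -35.98
```

View pics/w17.png

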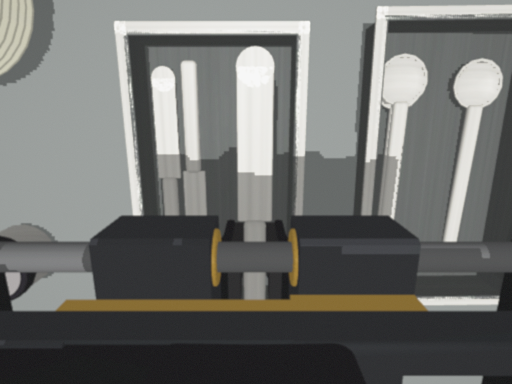

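Emit:
arm_command:
  plan:
    - [[0.2,0.05,-1],0]
    - [[0.2,0.05,-2],0]
    - [[0.2,0.05,-2.8],0]
    - [[0.2,0.05,-3.4],0]
    - [[0.2,0.05,-3.6],0]

```text
time: 23.1
position: [0.6577, 0.0604, -0.0272]
tool_rot: [-0.001, 0.707, -0.707, -0.001]
ft_force: [-0.8, -0.3, -0.7]
grip_width: 0.0116
```

Emit:
arm_command:
  plan:
    - [[0,0,0],0]
    - [[0,0,-0.1],0]
    - [[0,0,-0.1],0]

```text
time: 23.4
position: [0.6602, 0.0613, -0.0271]
tool_rot: [-0.0, -0.707, 0.707, -0.001]
ft_force: [-0.0, 1.0, -1.7]
grip_width: 0.0114
```

Emit:
arm_command:
  plan:
    - [[0,0,-0.1],0]
    - [[0,0,-0.14],0]
    - [[0,0,-0.14],0]

```text
time: 23.7
position: [0.6594, 0.0616, -0.0314]
tool_rot: [0.001, -0.707, 0.707, -0.001]
ft_force: [-0.3, -0.1, -1.3]
grip_width: 0.0116
```

Emit:
arm_command:
  plan:
    - [[0,0,0],0]
    - [[0,0,0],0]
    - [[0,0,0],0]
    - [[0,0,0],0]
    - [[0,0,0],0]
  fingers: -0.45

```text
time: 24.2
position: [0.6595, 0.0614, -0.0314]
tool_rot: [-0.001, 0.707, -0.707, 0.001]
ft_force: [0.7, 0.5, -0.5]
grip_width: 0.0235
```

Emit:
arm_command:
  plan:
    - [[0,0,0.5],0]
    - [[0,0,2],0]
    - [[0,0,3.5],0]
    - [[0,0,5],0]
    - [[-1,0.5,5.5],0]

```text
time: 24.7
position: [0.6414, 0.0722, 0.1121]
tool_rot: [-0.005, -0.707, 0.708, -0.005]
ft_force: [0.3, 0.1, -0.1]
grip_width: 0.0237
```

Emit:
arm_command:
  plan:
    - [[-1.5,0.7,0.3],0]
    - [[-3,1.4,0.3],0]
    - [[-4.5,2.1,0.3],0]
    - [[-6,2.8,0.3],0]
    - [[-6.6,3.2,0.3],0]
  fingers: 1

```text
time: 25.2
position: [0.4647, 0.1549, 0.1142]
tool_rot: [0.002, -0.707, 0.707, 0.0]
ft_force: [-0.2, 0.4, -0.3]
grip_width: 0.0559
```

```bash
python3 -c "
from h import *
snap('wrist','w18'); snap('top','t18')
go(.445,.1495,.1,90)
"
```

```text
t 25.3 pos [0.4674 0.155  0.1143] jawyaw -89.76 down [-0.001  0.    -1.   ] w 0.064 F [0.8 0.2 0.2] q6 [0.09 0.46 1.83 0.   0.85 1.66]
shift [-0.9  -0.22 -2.01] turn -0.05 or 35.95
```

View pics/w18.png

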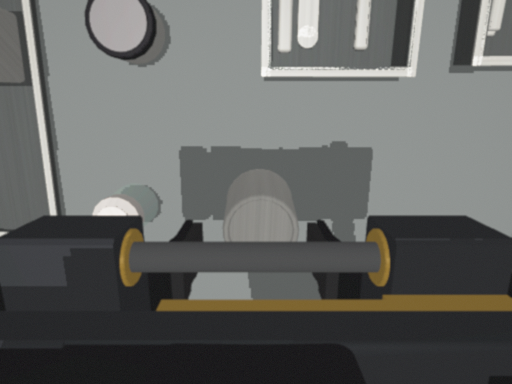

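View pics/t18.png

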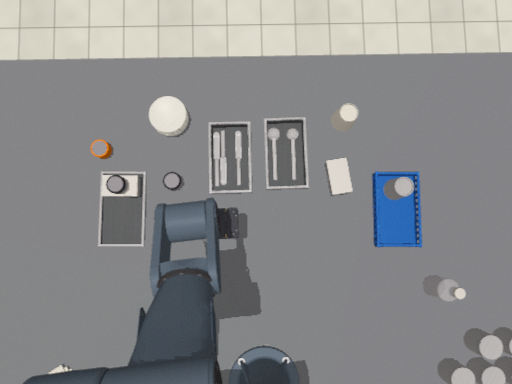

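```bash
python3 -c "
from h import *
c=load('w18'); print(px2w(c,260,228,.088),px2w(c,224,228,.088),px2w(c,297,228,.088))
go(.4455,.1495,.07,90)
"
```

```text
[0.44816289 0.15140591 0.088     ] [0.4480801  0.17835262 0.088     ] [0.44824799 0.12370804 0.088     ]
t 25.3 pos [0.4674 0.155  0.1143] jawyaw -89.76 down [-0.001  0.    -1.   ] w 0.064 F [0.8 0.2 0.2] q6 [0.09 0.46 1.83 0.   0.85 1.66]
shift [-0.88 -0.22 -3.21] turn -0.05 or 35.95
```

Emit:
arm_command:
  plan:
    - [[-0.84,-0.2,0],0]
    - [[-0.84,-0.2,0],0]
    - [[-0.84,-0.2,0],0]
    - [[-0.84,-0.2,-0.8],0]
    - [[-0.84,-0.2,-0.8],0]

```text
time: 25.8
position: [0.4495, 0.1485, 0.0923]
tool_rot: [0.001, -0.707, 0.707, 0.0]
ft_force: [0.2, -0.3, -0.3]
grip_width: 0.0865
```

```bash
python3 -c "
from h import *
snap('wrist','w19')
go(.4465,.150,.027,90)
"
```

```text
t 25.85 pos [0.4496 0.1486 0.0929] jawyaw -89.95 down [-0.001 -0.    -1.   ] w 0.0869 F [-0.1 -0.4  1. ] q6 [ 0.08  0.48  1.9  -0.    0.77  1.65]
shift [-0.12  0.05 -4.08] turn -0.01 or 35.99
```

View pics/w19.png

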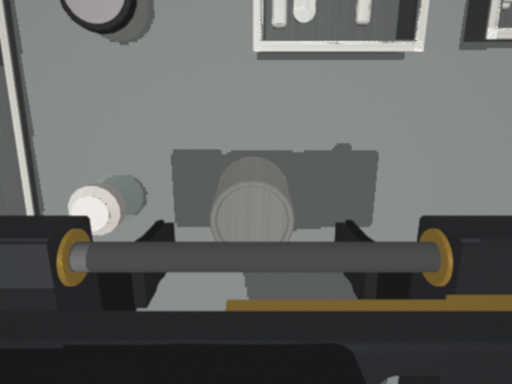

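Emit:
arm_command:
  plan:
    - [[-0.1,0.05,-1],0]
    - [[-0.1,0.05,-2],0]
    - [[-0.1,0.05,-3],0]
    - [[-0.1,0.05,-3.8],0]
    - [[-0.1,0.05,-4.08],0]

```text
time: 26.35
position: [0.4465, 0.15, -0.0097]
tool_rot: [0.001, -0.707, 0.707, 0.0]
ft_force: [0.4, 0.1, -0.1]
grip_width: 0.0866
```

Emit:
arm_command:
  plan:
    - [[0,0,0],0]
    - [[0,0,0],0]
    - [[0,0,0],0]
    - [[0,0,0],0]
    - [[0,0,0],0]
  fingers: -1
  force: 25

```text
time: 26.85
position: [0.4467, 0.1503, -0.0076]
tool_rot: [0.0, 0.707, -0.707, 0.001]
ft_force: [-1.2, 0.2, 3.9]
grip_width: 0.0608
```

Emit:
arm_command:
  plan:
    - [[0,0,0],0]
    - [[0,0,0],0]
    - [[0,0,0],0]

```text
time: 27.15
position: [0.4467, 0.1503, -0.0076]
tool_rot: [0.0, 0.707, -0.707, 0.001]
ft_force: [-1.0, -0.1, 6.8]
grip_width: 0.0609
```

```bash
python3 -c "
from h import *
snap('wrist','w20')
go(.4465,.150,.027,90)
"
```

```text
t 27.2 pos [ 0.4467  0.1503 -0.0076] jawyaw -89.9 down [ 0.002  0.    -1.   ] w 0.0611 F [-0.2  0.1  6.7] q6 [0.09 0.68 1.96 0.   0.5  1.66]
shift [-0.01 -0.01 -0.06] turn -0.02 or 35.98
```

View pics/w20.png

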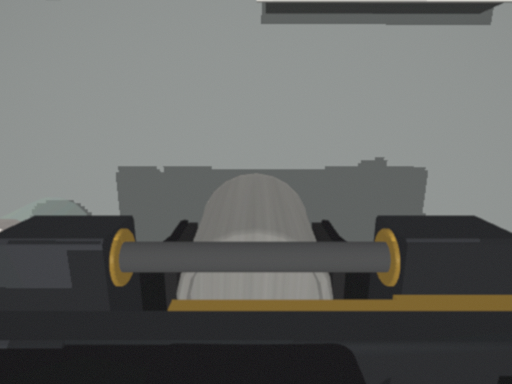

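Emit:
arm_command:
  plan:
    - [[0,0,0.6],0]
    - [[0,0,1.6],0]
    - [[0,0,3],0]
    - [[0,0,4.5],0]
    - [[0,-1.2,5.2],0]

```text
time: 27.7
position: [0.4475, 0.1219, 0.1244]
tool_rot: [-0.0, 0.707, -0.707, 0.004]
ft_force: [-0.2, 0.2, -1.0]
grip_width: 0.0611
```

Emit:
arm_command:
  plan:
    - [[0,-1.5,0],0]
    - [[0,-3.2,0],0]
    - [[0,-5,0],0]
    - [[0,-6.7,0],0]
    - [[0,-8.4,0],0]

```text
time: 28.2
position: [0.4453, -0.0913, 0.1216]
tool_rot: [-0.001, 0.707, -0.707, 0.0]
ft_force: [0.7, 0.6, -0.4]
grip_width: 0.061
```

Emit:
arm_command:
  plan:
    - [[0,-1.7,0],0]
    - [[0,-3.4,0],0]
    - [[0,-5.1,0],0]
    - [[0,-6.8,0],0]
    - [[0,-8.4,0],-0.3]

```text
time: 28.7
position: [0.4453, -0.3014, 0.1214]
tool_rot: [0.009, 0.707, -0.707, -0.009]
ft_force: [1.0, 0.1, -1.8]
grip_width: 0.0609
```

Emit:
arm_command:
  plan:
    - [[0,-1.5,0],0]
    - [[0,-3,0],0]
    - [[0,-4,0],0]
    - [[0.1,-4.3,0],0]
    - [[0.1,-4.3,0],0]

```text
time: 29.2
position: [0.4482, -0.4076, 0.1211]
tool_rot: [0.009, 0.707, -0.707, -0.009]
ft_force: [-0.2, 0.0, -1.7]
grip_width: 0.0609
```

```bash
python3 -c "
from h import *
snap('wrist','w21')
go(.4496,-.4123,.033,88.5)
"
```

```text
t 29.25 pos [ 0.448 -0.406  0.121] jawyaw -91.41 down [-0.001  0.002 -1.   ] w 0.0611 F [ 0.1  0.9 -0.7] q6 [-0.92  0.58  1.55  0.    1.02  0.67]
shift [ 0.06 -0.25 -4.96] turn -0.02 or 35.98
```

View pics/w21.png

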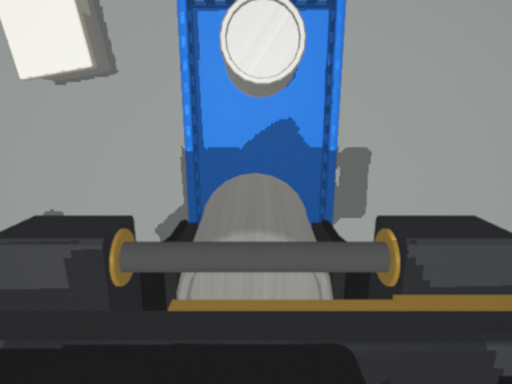

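Emit:
arm_command:
  plan:
    - [[0.06,-0.22,-1],0]
    - [[0.06,-0.22,-2.2],0]
    - [[0.06,-0.22,-3.3],0]
    - [[0.06,-0.22,-4.2],0]
    - [[0.06,-0.22,-4.6],0]

```text
time: 29.75
position: [0.4488, -0.4089, 0.0044]
tool_rot: [0.007, 0.709, -0.705, -0.009]
ft_force: [0.7, 0.3, -1.1]
grip_width: 0.0612
```

Emit:
arm_command:
  plan:
    - [[0,0,0],0]
    - [[0,0,0],0]

```text
time: 29.95
position: [0.4505, -0.4124, 0.0073]
tool_rot: [-0.009, -0.707, 0.707, 0.008]
ft_force: [-0.9, 0.1, -0.8]
grip_width: 0.0611
```

```bash
python3 -c "
from h import *
snap('wrist','w22')
snap('scene','s22')
go(.4496,-.4123,.033,88.5)
crop('s22',80,120,200,210,'s22c')
"
```

```text
t 30.05 pos [ 0.4508 -0.4134  0.008 ] jawyaw -91.38 down [ 0.002 -0.002 -1.   ] w 0.0609 F [-0.5  0.4 -1.4] q6 [-0.92  0.75  1.6   0.    0.79  0.67]
shift [-0.05  0.04 -0.44] turn -0.02 or 35.98
```

View pics/w22.png

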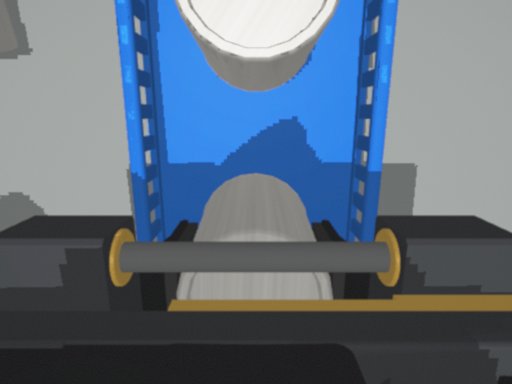

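View pics/s22c.png

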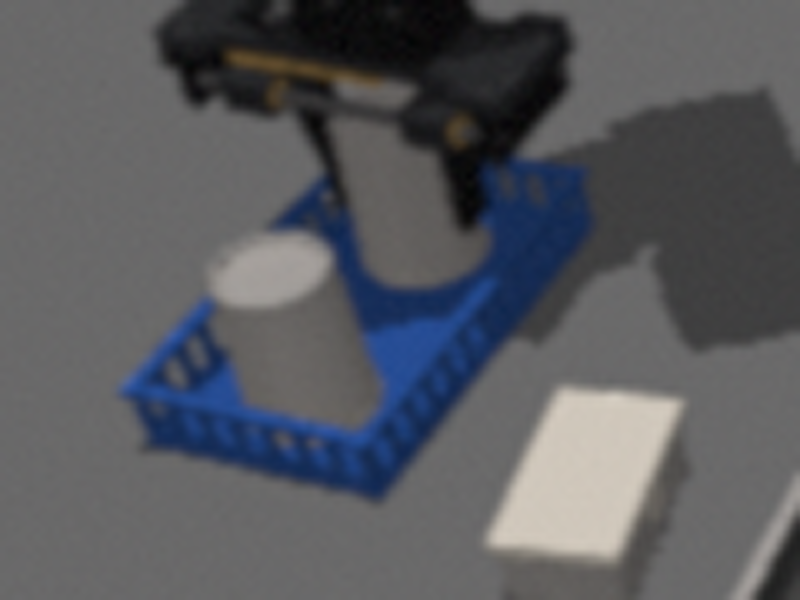

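Emit:
arm_command:
  plan:
    - [[0,0,-0.2],0]
    - [[0,0,-0.35],0]
    - [[0,0,-0.35],0]
    - [[0,0,-0.35],0]

```text
time: 30.45
position: [0.4498, -0.4128, -0.0023]
tool_rot: [0.009, 0.707, -0.707, -0.009]
ft_force: [-0.4, 0.5, -1.2]
grip_width: 0.0613
```

Emit:
arm_command:
  plan:
    - [[0,0,-0.04],0]
    - [[0,0,-0.04],0]

```text
time: 30.65
position: [0.4499, -0.4128, -0.0033]
tool_rot: [0.009, 0.707, -0.707, -0.009]
ft_force: [-0.2, -0.2, -1.6]
grip_width: 0.061
```

Emit:
arm_command:
  plan:
    - [[0,0,-0.03],0]
    - [[0,0,-0.03],0]
    - [[0,0,-0.03],0]
    - [[0,0,-0.03],0]
    - [[0,0,-0.03],0]
  fingers: 0.75

```text
time: 31.15
position: [0.45, -0.4129, -0.0039]
tool_rot: [-0.009, -0.707, 0.707, 0.009]
ft_force: [0.1, -0.1, -0.3]
grip_width: 0.0757
```

Emit:
arm_command:
  plan:
    - [[0,0,0.5],0]
    - [[0,0,1.5],0]
    - [[0,0,3],0]
    - [[0,0,4.5],0]
    - [[0,0,5],0]

```text
time: 31.65
position: [0.4518, -0.4151, 0.1261]
tool_rot: [-0.01, -0.705, 0.709, 0.007]
ft_force: [1.5, 0.4, -0.1]
grip_width: 0.0765
```

```bash
python3 -c "
from h import *
snap('scene','s23')
go(.6011,-.24,.1,98.2)
crop('s23',80,120,200,210,'s23c')
"
```

```text
t 31.7 pos [ 0.452  -0.4152  0.1265] jawyaw -91.39 down [ 0.006 -0.007 -1.   ] w 0.0763 F [-0.8 -0.4  1.1] q6 [-0.92  0.58  1.53  0.    1.03  0.67]
shift [ 5.96  7.01 -2.5 ] turn 1.92 or -34.08
```

View pics/s23c.png

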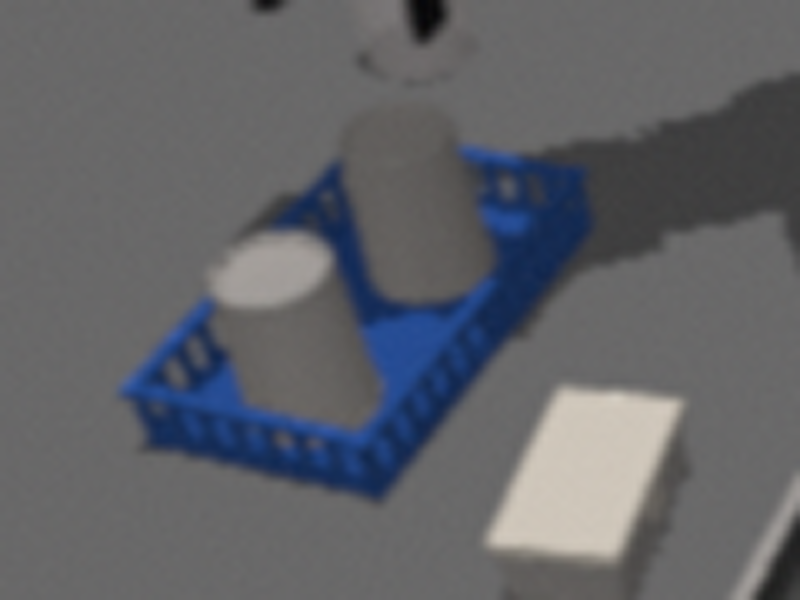

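Cup stands flat in the basket. Next, the box (centre (0.601,-0.240), yaw 8.2°).

Emit:
arm_command:
  plan:
    - [[1,1,0],0.5]
    - [[2.3,2.6,0],1]
    - [[3.6,4.2,0],1.5]
    - [[4.8,5.6,-0.8],1.95]
    - [[5.6,7,-1.5],1.95]
  fingers: 1

```text
time: 32.2
position: [0.5916, -0.2365, 0.0827]
tool_rot: [0.051, -0.705, 0.705, -0.052]
ft_force: [0.6, -0.4, -0.0]
grip_width: 0.0867
```

Emit:
arm_command:
  plan:
    - [[0,0,0],0]
    - [[0,0,0],0]
    - [[0,0,0],0]

```text
time: 32.5
position: [0.5895, -0.2386, 0.0833]
tool_rot: [0.051, -0.705, 0.705, -0.051]
ft_force: [-0.2, 0.3, -0.0]
grip_width: 0.0868
```

```bash
python3 -c "
from h import *
snap('wrist','w24')
go(.601,-.24,.008,98.2)
"
```

```text
t 32.55 pos [ 0.5895 -0.2392  0.0837] jawyaw -81.74 down [ 0.    -0.001 -1.   ] w 0.0868 F [-0.4  1.2  0.6] q6 [-0.56  0.66  1.49 -0.    0.99  0.87]
shift [ 0.46 -0.03 -4.47] turn -0.01 or 35.99
```

View pics/w24.png

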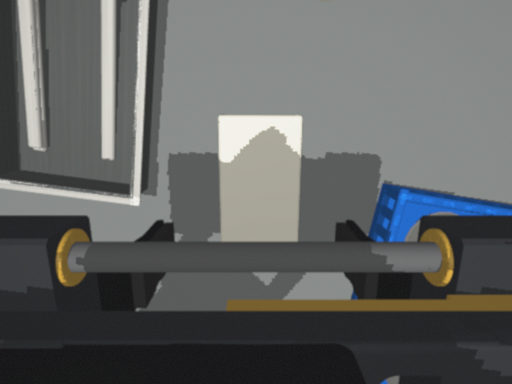

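```bash
python3 -c "
from h import *
c=load('w24'); 
for u,v in [(219.5,180),(300.5,180),(218.5,116),(301,116)]: print(px2w(c,u,v,.044))
n=np.array([np.cos(np.radians(98.2)),np.sin(np.radians(98.2))])
print([float(px2w(c,u,180,.044)[:2]@n) for u in (219.5,300.5)], float(np.array([.5895,-.2389])@n), float(np.array([.6011,-.24])@n))
"
```

```text
[ 0.60289315 -0.20906921  0.044     ]
[ 0.61182693 -0.27016322  0.044     ]
[ 0.64986803 -0.20273702  0.044     ]
[ 0.65853954 -0.26200424  0.044     ]
[-0.29292173736499366, -0.3546653550546329] -0.32053729798326985 -0.32328054746825235
```

Emit:
arm_command:
  plan:
    - [[0.48,-0.03,-1],0]
    - [[0.48,-0.03,-2.2],0]
    - [[0.48,-0.03,-3.4],0]
    - [[0.48,-0.03,-4.2],0]
    - [[0.48,-0.03,-4.45],0]

```text
time: 33.05
position: [0.5998, -0.2395, -0.0297]
tool_rot: [-0.052, 0.706, -0.705, 0.049]
ft_force: [-0.3, 0.5, -0.2]
grip_width: 0.0869
```

Emit:
arm_command:
  plan:
    - [[0,0,0],0]
    - [[0,0,0],0]
    - [[0,0,0],0]
    - [[0,0,0],0]
    - [[0,0,0],0]
  fingers: -1
  force: 35

```text
time: 33.55
position: [0.603, -0.2395, -0.0263]
tool_rot: [0.051, -0.704, 0.706, -0.052]
ft_force: [-0.4, -2.0, 4.0]
grip_width: 0.0598
```

Emit:
arm_command:
  plan:
    - [[0,0,0],0]
    - [[0,0,0],0]
    - [[0,0,0],0]

```text
time: 33.85
position: [0.603, -0.2395, -0.0263]
tool_rot: [0.051, -0.704, 0.706, -0.052]
ft_force: [-1.2, -1.1, 6.3]
grip_width: 0.0601
```

```bash
python3 -c "
from h import *
snap('wrist','w25')
st()
"
```

```text
t 33.9 pos [ 0.603  -0.2395 -0.0263] jawyaw -81.64 down [ 0.002 -0.002 -1.   ] w 0.0603 F [ 0.  -2.1  5.1] q6 [-0.55  0.83  1.5  -0.    0.8   0.88]
```

View pics/w25.png

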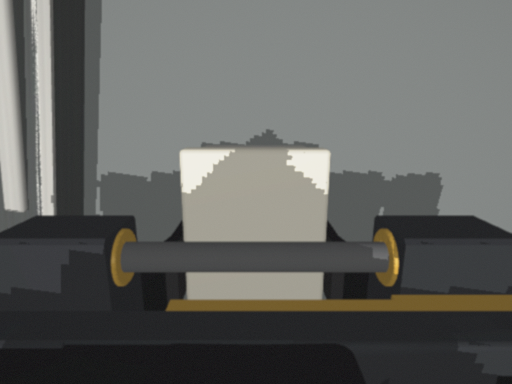

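Emit:
arm_command:
  plan:
    - [[0,0,0.6],0]
    - [[0,0,1.6],0]
    - [[0,0,3],0]
    - [[0,0,4.5],-0.8]
    - [[-0.3,1.2,5],-2]

```text
time: 34.4
position: [0.5986, -0.2132, 0.1019]
tool_rot: [-0.016, -0.705, 0.709, 0.009]
ft_force: [1.6, 0.7, -2.3]
grip_width: 0.0599
```

Emit:
arm_command:
  plan:
    - [[-0.4,1.7,0],0]
    - [[-0.8,3.4,0],0]
    - [[-1.2,5.1,0],0]
    - [[-1.6,6.8,0],0]
    - [[-2,8.5,0],0]

```text
time: 34.9
position: [0.5427, 0.0061, 0.0973]
tool_rot: [0.01, 0.707, -0.707, -0.011]
ft_force: [1.2, 0.2, -4.6]
grip_width: 0.0602
```

Emit:
arm_command:
  plan:
    - [[-0.4,1.7,0],0]
    - [[-0.8,3.4,0],0]
    - [[-1.2,5.1,0],0]
    - [[-1.6,6.8,0],0]
    - [[-2,8.5,0],0]

```text
time: 35.4
position: [0.4926, 0.2182, 0.0973]
tool_rot: [-0.01, -0.707, 0.707, 0.011]
ft_force: [0.3, -0.5, -3.5]
grip_width: 0.0601
```

```bash
python3 -c "
from h import *
go(.475,.4175,.1,88.2)
"
```

```text
t 35.4 pos [0.4926 0.2182 0.0973] jawyaw -91.66 down [-0.002  0.    -1.   ] w 0.0601 F [ 0.3 -0.5 -3.5] q6 [0.21 0.54 1.73 0.   0.87 1.81]
shift [-0.7   7.97 -1.33] turn -0.03 or 35.97
```

Emit:
arm_command:
  plan:
    - [[-0.2,1.7,0],0]
    - [[-0.4,3.4,0],0]
    - [[-0.6,5.1,0],0]
    - [[-0.7,6.8,0],0]
    - [[-0.7,7.8,0],0]

```text
time: 35.9
position: [0.4748, 0.4146, 0.0972]
tool_rot: [0.009, 0.707, -0.707, -0.01]
ft_force: [0.1, -0.7, -2.6]
grip_width: 0.0604
```

Emit:
arm_command:
  plan:
    - [[0,0,0],0]
    - [[0,0,0],0]
    - [[0,0,0],0]

```text
time: 36.2
position: [0.476, 0.4101, 0.0969]
tool_rot: [-0.01, -0.706, 0.708, 0.011]
ft_force: [0.5, 0.4, -3.6]
grip_width: 0.0605
```

```bash
python3 -c "
from h import *
snap('wrist','w26'); go(.475,.4175,.0127,88.2)
"
```

```text
t 36.25 pos [0.4763 0.4099 0.097 ] jawyaw -91.72 down [-0.002 -0.001 -1.   ] w 0.0604 F [-0.   0.9 -3.7] q6 [ 0.53  0.64  1.5  -0.    1.    2.13]
shift [-0.05  0.3  -4.81] turn -0.02 or 35.98
```

View pics/w26.png

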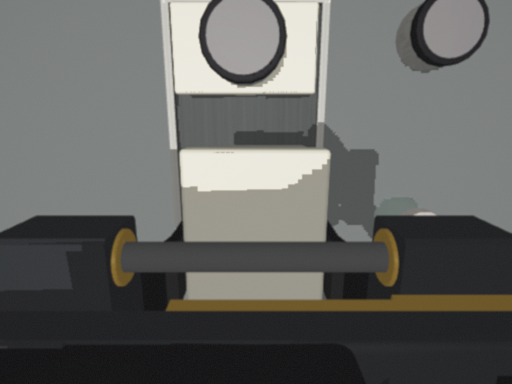

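Emit:
arm_command:
  plan:
    - [[-0.04,0.28,-1],0]
    - [[-0.04,0.28,-2.2],0]
    - [[-0.04,0.28,-3.3],0]
    - [[-0.04,0.28,-4.2],0]
    - [[-0.04,0.28,-4.4],0]

```text
time: 36.75
position: [0.474, 0.4157, -0.0154]
tool_rot: [-0.009, -0.706, 0.708, 0.013]
ft_force: [0.1, -1.2, -3.7]
grip_width: 0.0604
```

Emit:
arm_command:
  plan:
    - [[0,0,0],0]
    - [[0,0,0],0]
    - [[0,0,0],0]

```text
time: 37.05
position: [0.4773, 0.419, -0.011]
tool_rot: [0.011, 0.708, -0.706, -0.009]
ft_force: [0.8, 0.5, -2.2]
grip_width: 0.0599
```

```bash
python3 -c "
from h import *
snap('wrist','w27'); go(.475,.4175,.0132,88.2)
"
```

```text
t 37.1 pos [ 0.4771  0.419  -0.0111] jawyaw -91.67 down [ 0.002  0.002 -1.   ] w 0.0602 F [-0.4  0.8 -2.5] q6 [0.54 0.8  1.54 0.   0.8  2.14]
shift [-0.08 -0.06 -0.47] turn -0.03 or 35.97
```

View pics/w27.png

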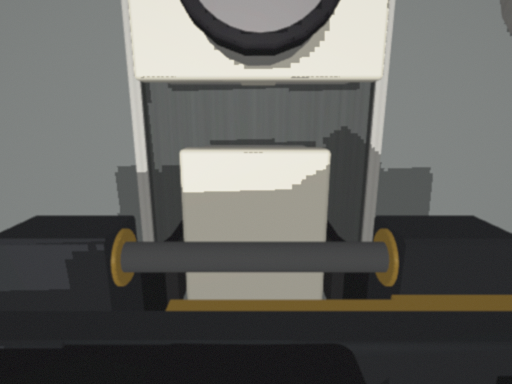

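Emit:
arm_command:
  plan:
    - [[-0.04,-0.05,-0.2],0]
    - [[-0.04,-0.05,-0.42],0]
    - [[-0.04,-0.05,-0.42],0]
    - [[-0.04,-0.05,-0.42],0]

```text
time: 37.5
position: [0.4749, 0.4173, -0.0233]
tool_rot: [0.01, 0.707, -0.707, -0.01]
ft_force: [-0.5, 1.4, -2.4]
grip_width: 0.06
```

Emit:
arm_command:
  plan:
    - [[0,0,-0.03],0]
    - [[0,0,-0.03],0]

```text
time: 37.7
position: [0.4749, 0.4173, -0.0234]
tool_rot: [0.01, 0.707, -0.707, -0.01]
ft_force: [-1.8, -1.0, 3.5]
grip_width: 0.0603
```

Touched down (force up). Release and rise.

Emit:
arm_command:
  plan:
    - [[0,0,0],0]
    - [[0,0,0],0]
    - [[0,0,0],0]
    - [[0,0,0],0]
    - [[0,0,0],0]
  fingers: 0.8

```text
time: 38.2
position: [0.475, 0.4172, -0.0241]
tool_rot: [-0.01, -0.707, 0.707, 0.01]
ft_force: [-0.6, 0.2, -0.1]
grip_width: 0.0781
```

Emit:
arm_command:
  plan:
    - [[0,0,0.5],0]
    - [[0,0,1.5],0]
    - [[0,0,3],0]
    - [[0,0,4.5],0]
    - [[0.5,-1,5],0]

```text
time: 38.7
position: [0.489, 0.396, 0.1064]
tool_rot: [0.012, 0.709, -0.705, -0.006]
ft_force: [0.3, -0.3, 0.5]
grip_width: 0.0782
```

Emit:
arm_command:
  plan:
    - [[1,-1.2,0],0]
    - [[2,-2.5,0],0]
    - [[3,-4,0],0]
    - [[4,-5.2,-0.2],0]
    - [[4.2,-5.2,-0.5],0]

```text
time: 39.2
position: [0.5969, 0.2581, 0.0902]
tool_rot: [-0.014, -0.707, 0.707, 0.01]
ft_force: [1.1, -0.1, 0.9]
grip_width: 0.0785
```

Emit:
arm_command:
  plan:
    - [[0,0,0],0]
    - [[0,0,0],0]

```text
time: 39.4
position: [0.5913, 0.2629, 0.0886]
tool_rot: [0.01, 0.707, -0.707, -0.011]
ft_force: [-0.3, 0.3, 0.2]
grip_width: 0.078
```

```bash
python3 -c "
from h import *
snap('wrist','w28'); go(.6001,.2603,.07,90);snap('top','t28'); crop('t28',80,130,220,255,'c28')
"
```

```text
t 39.45 pos [0.5912 0.2633 0.0887] jawyaw -91.57 down [-0.001  0.    -1.   ] w 0.0782 F [-0.4  0.1 -0.5] q6 [0.25 0.67 1.46 0.   1.01 1.84]
shift [ 0.36 -0.12 -2.19] turn 0.31 or -35.69
```

View pics/w28.png

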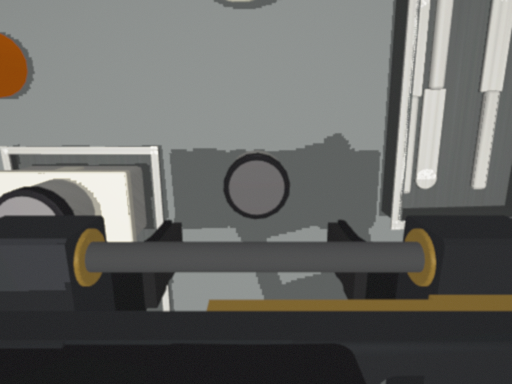

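View pics/c28.png

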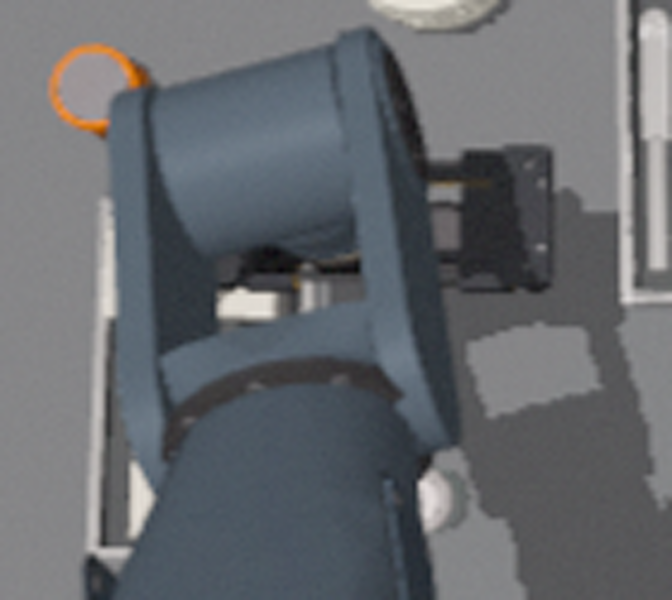

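```bash
python3 -c "
from h import *
c=load('w28')
for u in (224,257,290): print(px2w(c,u,186,.04))
"
```

```text
[0.60259172 0.28755554 0.04      ]
[0.60185347 0.26130547 0.04      ]
[0.60111519 0.23505437 0.04      ]
```

Emit:
arm_command:
  plan:
    - [[0.39,-0.09,-1],0]
    - [[0.39,-0.09,-2.2],0]
    - [[0.39,-0.09,-3.4],0]
    - [[0.39,-0.09,-4.3],0]
    - [[0.39,-0.09,-4.7],0]

```text
time: 40.0
position: [0.5996, 0.2608, -0.031]
tool_rot: [-0.008, -0.707, 0.707, 0.011]
ft_force: [0.3, 0.3, -0.1]
grip_width: 0.0781
```

Emit:
arm_command:
  plan:
    - [[0,0,0],0]
    - [[0,0,0],0]
    - [[0,0,0],0]
    - [[0,0,0],0]
    - [[0,0,0],0]
  fingers: -1
  force: 25

```text
time: 40.5
position: [0.6033, 0.2604, -0.0275]
tool_rot: [0.011, 0.707, -0.707, -0.009]
ft_force: [0.9, 0.9, 3.7]
grip_width: 0.0522
```

Emit:
arm_command:
  plan:
    - [[0,0,0],0]
    - [[0,0,0],0]
    - [[0,0,0],0]

```text
time: 40.8
position: [0.6033, 0.2603, -0.0275]
tool_rot: [0.011, 0.707, -0.707, -0.009]
ft_force: [-0.7, 0.7, 5.7]
grip_width: 0.0518
```

```bash
python3 -c "
from h import *
snap('wrist','w29'); st()
"
```

```text
t 40.85 pos [ 0.6033  0.2604 -0.0275] jawyaw -91.66 down [ 0.002  0.001 -1.   ] w 0.0522 F [-0.5  0.4  6. ] q6 [0.24 0.84 1.48 0.   0.82 1.84]
```

View pics/w29.png

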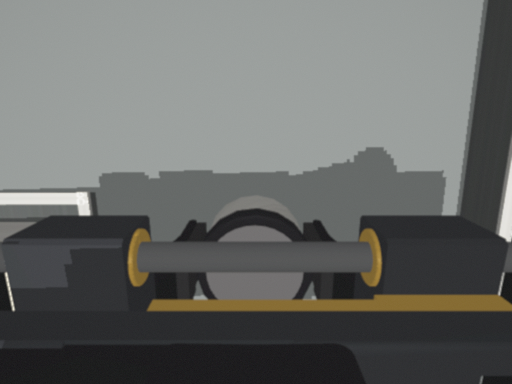

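Emit:
arm_command:
  plan:
    - [[0,0,0.6],0]
    - [[0,0,1.6],0]
    - [[0,0,3],0]
    - [[0,0,4.5],0]
    - [[-0.5,0.5,5.8],0]

```text
time: 41.35
position: [0.5914, 0.2709, 0.1182]
tool_rot: [-0.012, -0.707, 0.707, 0.01]
ft_force: [0.3, -0.1, -2.3]
grip_width: 0.0516
```

Emit:
arm_command:
  plan:
    - [[-1,1.2,0],0]
    - [[-2,2.4,0],0]
    - [[-3,3.6,0],0]
    - [[-4,4.8,0],0]
    - [[-4.6,5.7,0],0]

```text
time: 41.85
position: [0.4716, 0.4159, 0.1162]
tool_rot: [-0.009, -0.707, 0.707, 0.011]
ft_force: [0.6, 0.5, -1.8]
grip_width: 0.0521
```

Emit:
arm_command:
  plan:
    - [[0,0,0],0]
    - [[0,0,0],0]
    - [[0,0,0],0]

```text
time: 42.15
position: [0.4752, 0.414, 0.1161]
tool_rot: [-0.011, -0.707, 0.707, 0.01]
ft_force: [0.0, -0.8, -2.5]
grip_width: 0.0522
```

```bash
python3 -c "
from h import *
snap('wrist','w30'); go(.4753,.4175,.0555,88.3)
snap('scene','s30'); crop('s30',310,120,460,232,'s30c')
"
```

```text
t 42.2 pos [0.4755 0.4138 0.1161] jawyaw -91.74 down [ 0.    -0.001 -1.   ] w 0.0519 F [ 0.2  0.4 -1.6] q6 [ 0.54  0.62  1.48 -0.    1.04  2.14]
shift [-0.01  0.15 -3.86] turn 0.01 or -35.99
```

View pics/w30.png

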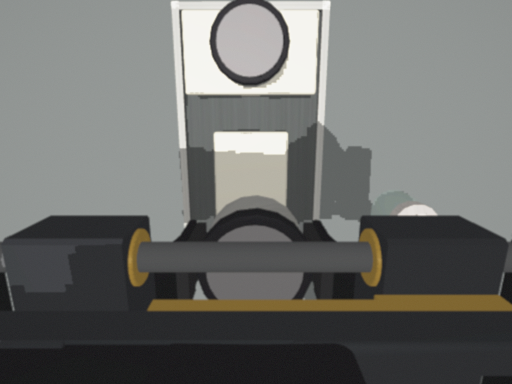

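View pics/s30c.png

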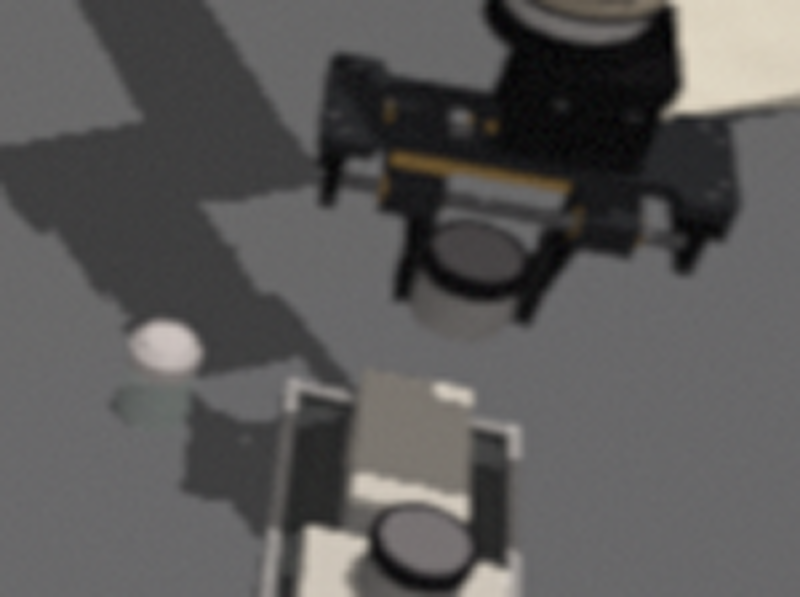

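```bash
python3 -c "
from h import *
c=load('w30')
a=px2w(c,214,131.5,.047);b=px2w(c,288,131.5,.047);print(a,b,np.linalg.norm(a-b)); m=(a+b)/2; yw=np.radians(-1.75); print(m-.0525*np.array([np.cos(yw),np.sin(yw),0]))
print([px2w(c,u,v,.0715) for u,v in [(200,260),(310,260)]])
"
```

```text
[0.52844273 0.44655584 0.047     ] [0.52664127 0.38540977 0.047     ] 0.06117259653239646
[0.47506649 0.41758607 0.047     ]
[array([0.42518009, 0.46143139, 0.0715    ]), array([0.42244965, 0.37005095, 0.0715    ])]
```

Emit:
arm_command:
  plan:
    - [[0.03,0.14,-0.8],0]
    - [[0.03,0.14,-1.8],0]
    - [[0.03,0.14,-2.6],0]
    - [[0.03,0.14,-3.2],0]
    - [[0.03,0.14,-3.4],0]

```text
time: 42.75
position: [0.475, 0.417, 0.0292]
tool_rot: [-0.01, -0.706, 0.708, 0.012]
ft_force: [-0.6, -0.5, -2.5]
grip_width: 0.0521
```

Emit:
arm_command:
  plan:
    - [[0,0,0],0]
    - [[0,0,0],0]
    - [[0,0,0],0]
    - [[0,0,0],0]

```text
time: 43.15
position: [0.4761, 0.4189, 0.0321]
tool_rot: [0.011, 0.707, -0.707, -0.01]
ft_force: [-0.4, -0.5, -2.2]
grip_width: 0.052
```

```bash
python3 -c "
from h import *
go(.476,.4175,.0555,88.3)
snap('scene','s31'); crop('s31',310,120,460,232,'s31c')
"
```

```text
t 43.15 pos [0.4761 0.4189 0.0321] jawyaw -91.65 down [ 0.002  0.001 -1.   ] w 0.052 F [-0.4 -0.5 -2.2] q6 [ 0.55  0.73  1.53 -0.    0.88  2.15]
shift [-0.   -0.06 -0.5 ] turn -0.01 or 35.99
```

View pics/s31c.png

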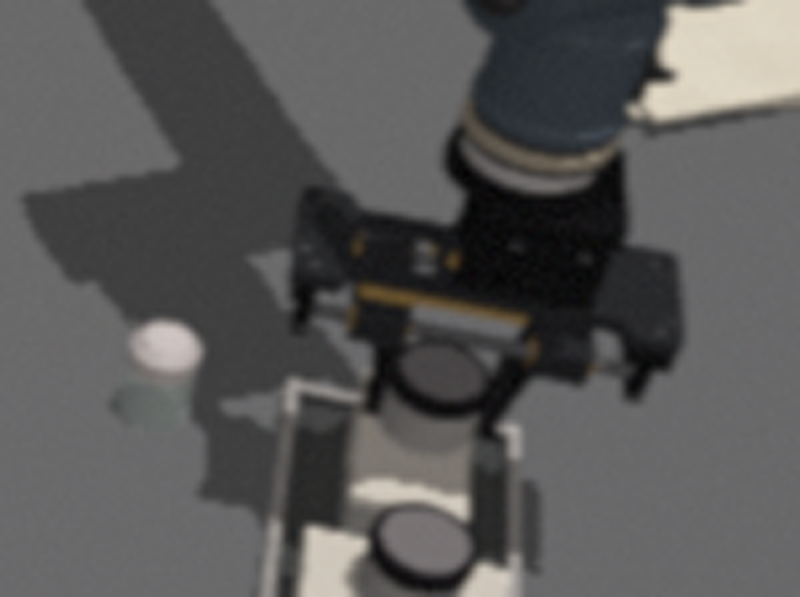

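Emit:
arm_command:
  plan:
    - [[0,-0.05,-0.2],0]
    - [[0,-0.05,-0.4],0]
    - [[0,-0.05,-0.4],0]
    - [[0,-0.05,-0.4],0]

```text
time: 43.6
position: [0.4751, 0.417, 0.0206]
tool_rot: [-0.01, -0.707, 0.707, 0.01]
ft_force: [0.7, 0.9, -1.5]
grip_width: 0.0522
```

Emit:
arm_command:
  plan:
    - [[0,0,-0.05],0]
    - [[0,0,-0.05],0]

```text
time: 43.8
position: [0.4755, 0.4172, 0.0197]
tool_rot: [0.01, 0.707, -0.707, -0.01]
ft_force: [-0.2, 0.3, -1.9]
grip_width: 0.0521
```

Emit:
arm_command:
  plan:
    - [[0,0,-0.04],0]
    - [[0,0,-0.04],0]

```text
time: 44.0
position: [0.4755, 0.4173, 0.0196]
tool_rot: [0.01, 0.707, -0.707, -0.01]
ft_force: [-1.6, -1.3, 3.8]
grip_width: 0.052
```

Emit:
arm_command:
  plan:
    - [[0,0,0],0]
    - [[0,0,0],0]
    - [[0,0,0],0]
    - [[0,0,0],0]
    - [[0,0,0],0]
  fingers: 0.7

```text
time: 44.5
position: [0.4755, 0.4172, 0.0186]
tool_rot: [-0.01, -0.707, 0.707, 0.01]
ft_force: [-0.3, 0.2, -0.5]
grip_width: 0.0731
```

Emit:
arm_command:
  plan:
    - [[0,0,0.4],0]
    - [[0,0,1.2],0]
    - [[0,0,2.5],0]
    - [[0,0,4],0]
    - [[0,-0.5,5],0]

```text
time: 45.0
position: [0.4768, 0.4065, 0.1473]
tool_rot: [0.011, 0.708, -0.706, -0.008]
ft_force: [1.3, 1.0, 1.1]
grip_width: 0.0743
```

Emit:
arm_command:
  plan:
    - [[0,-1.5,0],0]
    - [[0,-3.2,0],0]
    - [[0,-5,0],0]
    - [[0,-7,0],0]
    - [[0,-9,0],0]

```text
time: 45.5
position: [0.4755, 0.1782, 0.1447]
tool_rot: [0.01, 0.707, -0.707, -0.009]
ft_force: [-0.3, -0.4, 0.3]
grip_width: 0.0741
```

Emit:
arm_command:
  plan:
    - [[0,-1.5,0],0]
    - [[0,-3.2,0],0]
    - [[0,-5,0],0]
    - [[0,-7,0],0]
    - [[0,-9,0],0]

```text
time: 46.0
position: [0.4755, -0.0472, 0.1447]
tool_rot: [-0.011, -0.707, 0.707, 0.009]
ft_force: [1.3, 0.1, 1.0]
grip_width: 0.0736
```

Emit:
arm_command:
  plan:
    - [[0,0,0],0]
    - [[0,0,0],0]
    - [[0,0,0],0]
    - [[0,0,0],0]
    - [[0,0,0],0]

```text
time: 46.5
position: [0.4752, -0.0438, 0.1439]
tool_rot: [0.009, 0.707, -0.707, -0.009]
ft_force: [-0.7, 0.1, 0.8]
grip_width: 0.0737
```

```bash
python3 -c "
from h import *
st()
snap('top','t32'); snap('scene','s32'); crop('t32',85,130,225,255,'c32'); crop('s32',310,160,430,250,'s32c')
"
```

```text
t 46.5 pos [ 0.4752 -0.0438  0.1439] jawyaw -91.5 down [-0.  0. -1.] w 0.0737 F [-0.7  0.1  0.8] q6 [-0.33  0.39  1.84  0.    0.91  1.27]
```

View pics/c32.png

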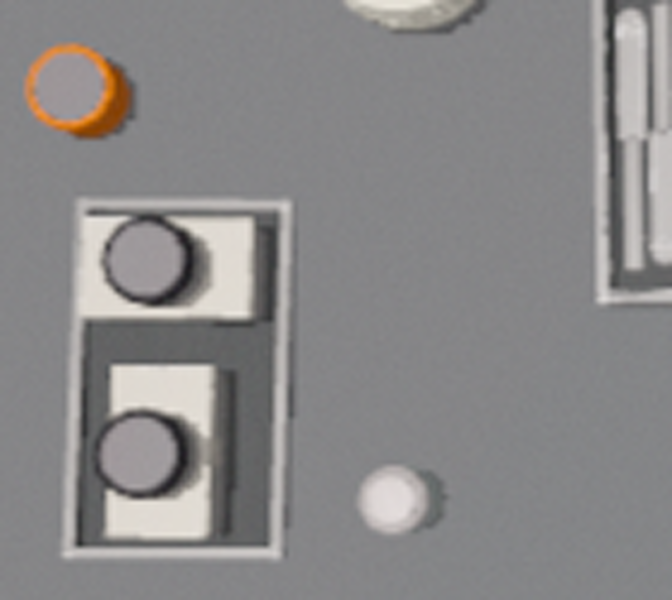

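View pics/s32c.png

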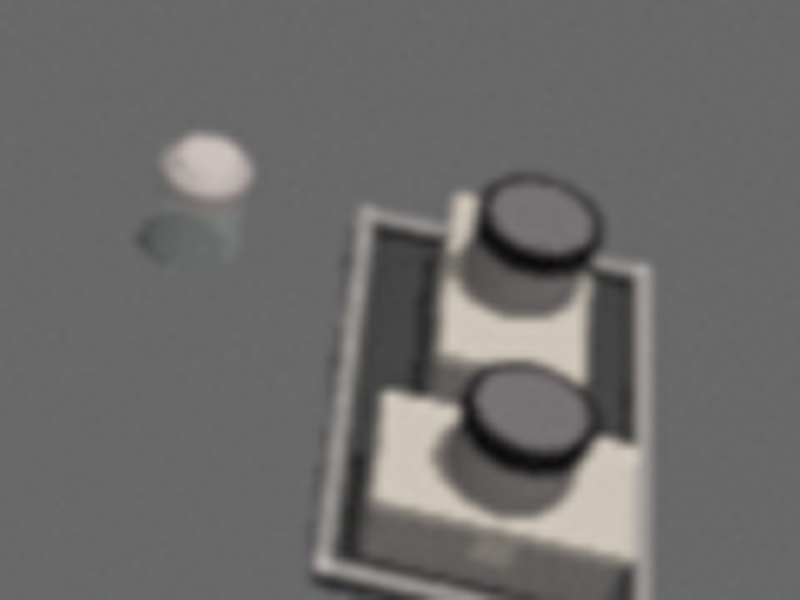

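View pics/s32.png

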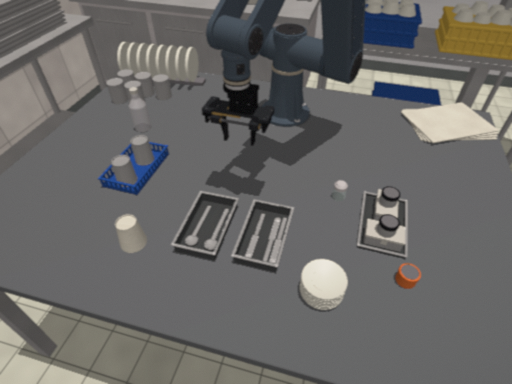

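```bash
python3 -c "
from h import *
c=load('t32')
P=lambda u,v,z: px2w(c,(u+.5)/4.8-.5+85,(v+.5)/4.8-.5+130,z)
print(P(141,453,.087),np.mean([P(*p,.047) for p in [(111,365),(214,364),(210,538),(106,537)]],0),P(393,497,.055))
hand_in()"
```

```text
[0.47242109 0.41551803 0.087     ] [0.47461903 0.41632161 0.047     ] [0.4429555 0.2736117 0.055    ]
the job is handed in; nothing more can be done
```

All five things are put away in the order asked, and I handed the job in at about 46.5 s. In my last pictures everything was in place, but no verdict is reported.

- **Spoon and knife:** each lies flat along the empty side of its own pan.
- **Cup:** it stands mouth down on the basket floor beside the other cup.
- **Box and tin:** the box lies flat on the tray beside the other stack. The tin sits on its lid about 2 mm off centre.
- **Salt and orange look-alike:** the salt shaker measured at the same spot before and after, and I did not touch the orange look-alike tin.

**What disagreed:** the real fingertips turned out to be about 36 mm further back than the reported TCP. Because of this, my first three tries at the spoon closed on air above it. I measured the difference by lightly touching bare counter (about 17 N) and corrected for it, and every later grasp held the first time.

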